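# Lay out the cabinet base around the hook tin

## Task

Lay out the white cabinet base board, on which the tin of hooks and the red plug box already stand and must stay put (the board's front is its long edge with the black strip, nearest the robot): lay the grey stud finder flat directly behind the tin with a gap of about 30 mm, and gently stand the glass jar midway between the tin and the plug box, in line with them. Lay the blue nut driver directly in front of the jar, the middle of its length centred on the jar, about 30 mm clear of it, with its handle end towards the tin's side; both it and the stud finder lie parallel to the board's front edge. Then set the round yellow level flat and centred on top of the jar's silver lid, and let go of everything.

Things in the scene. Friction and masses are not known exactly. Their poses are not given: they have to be found in the camera images.
- base: White melamine cabinet base board, fixed, lying flat on the bench: 270 mm deep (x) by 350 mm wide (y), 16 mm thick. Origin: centre of its underside, so its top is 16 mm above the origin; z up. Its front is the long edge on the -x side, with a black strip; +x is towards its back, +y towards its left as seen from the front. A white magnetic catch (44 wide, 18 deep, 14 high) is fixed at the middle of the back edge; a small black loose rubber bumper stands in a front corner.
- tin: Round open steel tin of brass hooks, 64 mm diameter, 45 mm high (hooks stick out a little), loose, about 450 g, standing on the board at one end of its middle row (left or right, by chance). Origin: centre of its underside; z up; its x axis is parallel to the board's x (front to back). Must not be shifted.
- plugbox: Square open red plastic box of grey wall plugs, 60 x 60 x 38 mm high, loose, about 350 g, standing on the board about 205 mm from the tin, centre to centre, at the other end of the row. Origin: centre of its underside; z up; axes parallel to the board's. Must not be shifted.
- jar: Small glass jar of brass screws with a flat silver lid, upright, 56 mm diameter, 60 mm high to the lid's top, about 180 to 310 g. Origin: centre of its underside; z up. Starts on the bench. Can be gripped round the glass.
- level: Round yellow bullseye level with a green window on top, 44 mm diameter, 20 mm high, 50 g. Origin: centre of its underside; z up. Starts flat on the bench.
- studfinder: Grey plastic stud finder lying flat with a black screen on top, 110 mm long (x) by 56 mm wide (y) by 26 mm high. Origin: centre of its underside; z up. Starts on the bench; either end may point either way at the goal.
- nutdriver: Blue-handled nut driver lying flat, 160 mm long overall along its x axis. Origin: the middle of its length, on its underside; z up. The blue handle (80 mm long, 27 mm wide and high, square with rounded edges so that it does not roll) runs from x = -80 mm to x = 0, its middle at x = -40 mm; the thin steel shaft and 14 mm socket run from x = 0 to +80 mm, 13.5 mm above the underside. The weight is in the handle: grip the handle. Starts on the bench.
Things that resemble listed ones, but are neither listed nor needed, are in the scene too. What is shaped like the jar but orange, purple or turquoise is not meant.

How it is judged:
By the outcome, as a careful person would: the job done as asked, in the order asked, and still so for the second after the job is handed in, with the robot touching nothing.
It also fails if it takes over 133 s, if anything falls off the work surface, if the arm or the gripper's body presses on something with over 40 N, if the wrist force passes 120 N, or if a joint passes its speed limit or range.

## Robot

A 6-joint arm with a two-finger parallel gripper is mounted at the origin on the work surface. World frame = base frame: x ahead of the robot, y to its left, z up, the work surface at z = 0. Lengths are in m, angles in degrees, forces in N, time in s.
With the tool pointing down it reaches from about 0.4 to 0.825 m from the base axis. Payload 7 kg.
Tool frame: the origin (TCP) lies midway between the tips of the shut fingers; the grasp point (between the pads) lies ctrl.tcp_to_grasp behind it (ctrl.tcp_to_grasp is the distance from the TCP to the grasp point, in m); y points along the fingers, z is the direction in which the jaws open and shut, and the axes are right-handed (so a half turn about y gives the same grasp; the last joint's range is limited). The gripper opens to 88 mm and grips with 3 to 60 N. Pads are 19 mm wide; open, the fingers measure 130 mm over their backs; the gripper's body (78 mm by 193 mm) begins 47 mm behind the grasp point.
Start: joints at [81.71, 20.546, 0.682, 0, -70.136, -16.507], TCP at [0.283, 0.613, 0.227] pointing down, gripper open.
Joint ranges: [-176.03, 176.03], [-82.01, 121.73], [-58.28, 71.71], [-173.87, 95.51], [-174.79, -0.11], [-173.66, 173.66]. Speed limits (degrees/s): [136.94, 136.94, 172.46, 180, 180, 180].

## Interface

Orientations are given as [roll, pitch, yaw] about the fixed x, y, z axes, in that order (R = Rz(yaw) Ry(pitch) Rx(roll)).
In Python, from plant import ctrl, snapshot, silhouettes gives the robot as it stands.
- The arm moves only by the shell command python3 -m pendant 'ROWS'. ROWS is JSON, a list that holds one entry, the list of rows, each a list of 7 numbers: the shift along the tool's x, y, z in cm, then the turn, a rotation vector about the tool's x, y, z in degrees, then the opening, from 0 (shut) to 1 (fully open). In form: [[[x, y, z, rx, ry, rz, hand], ...]]. A call has 1 to 12 rows; each row shifts and turns the commanded pose from where the row before left it, along the tool's axes as they then stand; what a row does not reach is not made up. A row lasts 1/12 s, in which the tool goes at most 41.7 mm and 7.16 degrees, less where a joint would pass 70% of its speed; a pose out of reach is approached as far as the arm can. A call with a gripper value outside its range is refused whole. The fingers move at their own pace and stop on an object; the grip force is fixed at half the most. Time passes only in rows, so rows that do not move let the fingers close. It gives the time, the measured TCP pose, the force and the opening at its end, in the units of the state.
- ctrl.get_obs(): the state, without advancing time (a new reading comes with each control period).
- snapshot(name): name is "scene" or "top" or "wrist"; returns a dict with "image" (384x512x3 uint8, red, green, blue), "camera_matrix" (3x3 intrinsics, pixels), "eye" and "orientation" of the camera in the world; the wrist camera has in their place "mount" (4x4, takes a point from camera to tool coordinates, whose origin is the TCP and whose axes are the tool frame's). Camera axes: x right, y down, z forward; pixel columns grow to the right and rows downward; lengths in m; the calibration is good to about 2 mm. A picture is of the moment at which its call begins: read the wrist's pose just before it. There is no depth.
- ctrl.close_job(): hands the job in, once; it reports no verdict.
Trained networks look in a picture, given as the dict that the camera call returned (one of the last four; its "shot" number tells which), for a name from the list of things; names that differ only in an ending like _2 or _b are one class to them, and where a whole thing is asked for, a point or a joint stands for the part that bears it (a point fixed in the world has none). Each returns a list of dicts, best first, with "confidence" (0 to 1); they miss things now and then, are a little off and sometimes report something else, mostly with a low value. They report only what shows in the picture. A call takes as long as a camera call. They do not tell look-alikes from the thing itself.
- silhouettes(picture, thing): "mask" (384x512 bool, what is visible of it) and "bbox" ([left, top, width, height] in pixels, round what is visible of it).
The state is a dict: "clock": time; "joint_pos": joint angles; "qvel": joint speeds; "tau": joint torques, N m; "tool_pos": TCP position; "orientation": TCP orientation; "force": force on the tool from outside, world axes, zero at the start; "moment": the same for the moment, N m; "opening": finger opening in m.
Only numpy, scipy, OpenCV 4.12 (cv2) and the standard library are available. Lean on these libraries where they do the work, as an engineer would, in place of code of your own. Each camera call takes 0.05 s, during which the arm holds its last target.

## Working session

There is one attempt and no reset: what is moved stays moved. The work goes in short steps, Python scripts to look and compute and a shell command to move; the robot and the scene stay as the last step left them, time stands still between calls to the robot, and variables do not carry over. Pictures are saved under pics/ and viewed, and the job is handed in when it is done.

```bash
ls; mkdir -p pics
python3 - <<'E'
from plant import ctrl, snapshot, silhouettes
import cv2
print(ctrl.get_obs(), ctrl.tcp_to_grasp)
for n in ["scene","top","wrist"]:
    s=snapshot(n); cv2.imwrite(f"pics/{n}0.png",s["image"][:,:,::-1])
    print({k:v for k,v in s.items() if k!="image"})
E
```

```text
pics
{'clock': 0.0, 'joint_pos': array([ 8.17096278e+01,  2.05916870e+01,  6.33468523e-01, -2.24718995e-02,
       -7.01368361e+01, -1.65085739e+01]), 'qvel': array([ 0.05440055, -0.08480042, -0.03789109, -0.07426587,  0.00664806,
       -0.0198206 ]), 'tau': array([ 1.38869789e-03, -5.82719314e+01,  2.93048644e+01,  6.99741885e+00,
        6.85591658e-03, -1.58814692e-04]), 'tool_pos': array([0.28290393, 0.61229698, 0.22561014]), 'orientation': array([-8.99028604e+01,  6.75942964e-03,  1.55193407e+02]), 'force': array([-0.41314627,  0.98551111,  0.17396436]), 'moment': array([ 0.0138211 ,  0.01659093, -0.0126843 ]), 'opening': 0.0879927721994192} 0.0188
{'camera_matrix': array([[479.71785557,   0.        , 263.38140576],
       [  0.        , 479.71785557, 184.13967378],
       [  0.        ,   0.        ,   1.        ]]), 'eye': array([ 0.989175  , -0.38142172,  1.05077921]), 'orientation': array([-1.46430986e+02, -5.90611451e-02,  5.25715788e+01]), 'shot': 1}
{'camera_matrix': array([[374.89944839,   0.        , 252.15040607],
       [  0.        , 374.89944839, 188.07261437],
       [  0.        ,   0.        ,   1.        ]]), 'eye': array([0.4039727 , 0.04256744, 0.97845573]), 'orientation': array([-177.32526702,   -0.80963695,  -89.80018513]), 'shot': 2}
{'camera_matrix': array([[294.90574716,   0.        , 257.76992964],
       [  0.        , 294.90574716, 189.12023273],
       [  0.        ,   0.        ,   1.        ]]), 'mount': array([[ 2.82005440e-04,  9.62837793e-01,  2.70080184e-01,
        -7.27049363e-02],
       [ 1.27085167e-03, -2.70080321e-01,  9.62836957e-01,
        -1.59150144e-01],
       [ 9.99999153e-01,  7.17065915e-05, -1.29978813e-03,
         1.77678706e-04],
       [ 0.00000000e+00,  0.00000000e+00,  0.00000000e+00,
         1.00000000e+00]]), 'shot': 3}
```

View pics/scene0.png

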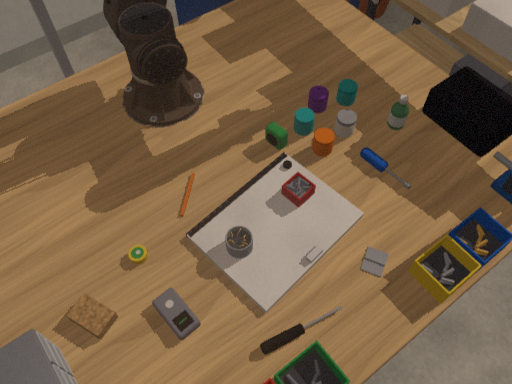

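View pics/top0.png

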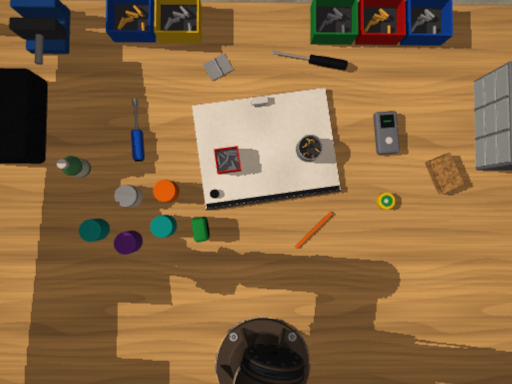

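View pics/wrist0.png

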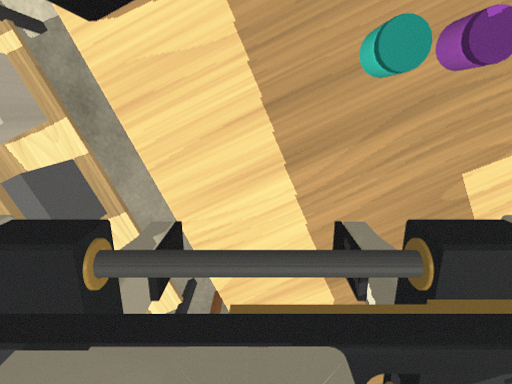

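The jar meant is the silver-lidded one at top(127,196)/scene(345,122), since its neighbours are orange, turquoise and purple. The tin is at top(309,149), the plug box at (228,160), the stud finder at (387,133), the nut driver at (138,135) and the yellow level at (387,201). The green block at (201,229), the screwdriver and the orange pencil are distractors.

```bash
cat > h.py <<'E'
from plant import ctrl, snapshot, silhouettes
import numpy as np, cv2
from scipy.spatial.transform import Rotation as Ro
from scipy.optimize import minimize, least_squares
def cam(s, obs=None):
    K=np.array(s["camera_matrix"])
    if "mount" in s:
        T=np.eye(4);T[:3,:3]=Ro.from_euler('xyz',obs["orientation"],degrees=True).as_matrix();T[:3,3]=obs["tool_pos"]
        M=T@np.array(s["mount"]); return K,M[:3,:3],M[:3,3]
    return K,Ro.from_euler('xyz',s["orientation"],degrees=True).as_matrix(),np.array(s["eye"])
def proj(c,P):
    K,R,e=c; q=(np.atleast_2d(P)-e)@R; q=q@K.T; return q[:,:2]/q[:,2:]
def ray(c,uv,z):
    K,R,e=c; d=R@np.linalg.solve(K,np.array([uv[0],uv[1],1.])); return e+d*(z-e[2])/d[2]
def tri(cs,uvs):
    A=np.zeros((3,3));b=np.zeros(3)
    for c,uv in zip(cs,uvs):
        K,R,e=c;d=R@np.linalg.solve(K,np.array([uv[0],uv[1],1.]));d/=np.linalg.norm(d)
        M=np.eye(3)-np.outer(d,d);A+=M;b+=M@e
    return np.linalg.solve(A,b)
def cyl(r,h,n=40):
    t=np.linspace(0,2*np.pi,n,endpoint=False);p=np.c_[r*np.cos(t),r*np.sin(t)]
    return np.r_[np.c_[p,0*t],np.c_[p,0*t+h]]
def box(a,b,h):
    return np.array([[x,y,z] for x in(-a/2,a/2) for y in (-b/2,b/2) for z in (0,h)])
S=8
def render(c,parts,pose):
    x,y,z,yaw=pose; Rz=Ro.from_euler('z',yaw,degrees=True).as_matrix()
    m=np.zeros((384,512),np.uint8)
    big=np.zeros((384*2,512*2),np.uint8)
    for p in parts:
        q=proj(c,p@Rz.T+[x,y,z])
        hull=cv2.convexHull(np.round((q*2+.5)*16).astype(np.int32))
        cv2.fillConvexPoly(big,hull,255,shift=4)
    return cv2.resize(big,(512,384),interpolation=cv2.INTER_AREA)/255.
def fit(cs,masks,parts,x0,yaw=True,zfree=True):
    def cost(v):
        pose=[v[0]/100,v[1]/100,(v[2]/100 if zfree else x0[2]),(v[3]*10 if yaw else 0)]
        t=0
        for c,m in zip(cs,masks):
            r=render(c,parts,pose);t+=np.abs(r-m).sum()/m.sum()
        return t
    v0=np.array([x0[0]*100,x0[1]*100,x0[2]*100,x0[3]/10])
    s=np.vstack([v0]+[v0+d for d in np.eye(4)*[1,1,1,1]])
    o=minimize(cost,v0,method='Nelder-Mead',options=dict(initial_simplex=s,maxiter=600,xatol=.005,fatol=1e-4))
    v=o.x; return np.array([v[0]/100,v[1]/100,v[2]/100 if zfree else x0[2],v[3]*10]),o.fun
Rx=lambda p:p
def shaft():
    sh=box(.066,.006,.006)+[.033,0,.0105]; so=cyl(.007,.0,24);
    t=np.linspace(0,2*np.pi,16);so=np.array([[x,.007*np.cos(a),.0135+.007*np.sin(a)] for x in(.055,.08) for a in t])
    return [sh,so]
PARTS=dict(tin=[cyl(.032,.045)],plugbox=[box(.06,.06,.038)],jar=[cyl(.028,.060)],level=[cyl(.022,.02)],
 studfinder=[box(.11,.056,.026)],nutdriver=[box(.08,.027,.027)+[-.04,0,0]]+shaft(),base=[box(.27,.35,.016)])
E
cat > m0.py <<'E'
from h import *
import pickle
st=snapshot("scene");tp=snapshot("top");cs=[cam(st),cam(tp)]
out={}
for n in PARTS:
    a=silhouettes(st,n);b=silhouettes(tp,n)
    print(n,[(round(d["confidence"],2),[int(q) for q in d["bbox"]],int(d["mask"].sum())) for d in a],'|',[(round(d["confidence"],2),[int(q) for q in d["bbox"]],int(d["mask"].sum())) for d in b])
    out[n]=(a,b)
pickle.dump((st,tp,out),open("m0.pkl","wb"))
E
python3 m0.py
```

```text
tin [(0.64, [225, 227, 29, 32], 780), (0.21, [280, 171, 36, 37], 742)] | [(0.93, [297, 136, 26, 27], 639)]
plugbox [(0.76, [281, 172, 34, 36], 718)] | [(0.95, [218, 145, 22, 29], 642)]
jar [(0.9, [334, 114, 21, 23], 489), (0.67, [307, 82, 17, 33], 469), (0.64, [336, 79, 23, 28], 463), (0.56, [292, 107, 26, 31], 515)] | [(0.94, [114, 232, 28, 19], 558), (0.91, [113, 182, 29, 28], 560), (0.85, [77, 219, 35, 21], 596), (0.85, [153, 180, 23, 19], 460), (0.71, [149, 214, 26, 25], 504)]
level [(0.55, [129, 240, 14, 24], 294)] | [(0.78, [375, 191, 20, 22], 265)]
studfinder [(0.97, [151, 286, 48, 55], 1342)] | [(0.72, [374, 113, 21, 40], 1037)]
nutdriver [(0.72, [359, 147, 51, 43], 462)] | [(0.58, [131, 100, 11, 60], 519)]
base [(0.78, [186, 155, 173, 161], 12692), (0.45, [281, 173, 36, 34], 760)] | [(0.95, [190, 86, 156, 123], 13049)]
```

```bash
cat > m1.py <<'E'
from h import *
import pickle
st,tp,out=pickle.load(open("m0.pkl","rb"));cs=[cam(st),cam(tp)]
pick={n:(0,0) for n in PARTS};pick['jar']=(0,1)
x0y={'studfinder':[0,90,5,-5],'nutdriver':[170,180,190,200],'base':[0,10],'plugbox':[10]}
ims=[st["image"][:,:,::-1].copy(),tp["image"][:,:,::-1].copy()]
res={}
for n in PARTS:
    ms=[out[n][i][pick[n][i]]["mask"].astype(float) for i in(0,1)]
    cc=[np.array([np.nonzero(m)[1].mean(),np.nonzero(m)[0].mean()]) for m in ms]
    T=tri(cs,cc); g=ray(cs[1],cc[1],.02)
    best=None
    for y in x0y.get(n,[0]):
        z0=0.016 if n in('tin','plugbox') else 0
        f=fit(cs,ms,PARTS[n],[g[0],g[1],z0,y],yaw=n in x0y)
        if best is None or f[1]<best[1]:best=f
    f2=fit(cs,ms,PARTS[n],[best[0][0],best[0][1],z0,best[0][3]],yaw=n in x0y,zfree=False)
    print(n,'tri',T.round(4),'fit',best[0].round(4),round(best[1],3),'zfix',f2[0].round(4),round(f2[1],3))
    res[n]=f2[0]
    for i in (0,1):
        r=render(cs[i],PARTS[n],f2[0]);c,_=cv2.findContours((r>.5).astype(np.uint8),0,1)
        ims[i]=ims[i]; cv2.drawContours(ims[i],c,-1,(0,0,255) if n not in('plugbox',) else (255,0,255),1)
pickle.dump(res,open("res.pkl","wb"))
a=cv2.resize(ims[0][60:350,110:430],None,fx=2.4,fy=2,interpolation=1)
cv2.imwrite("pics/fs.png",cv2.resize(ims[0][70:345,110:420],(785,600)[:2] and (676,600),interpolation=2))
cv2.imwrite("pics/ft.png",cv2.resize(ims[1][80:260,60:420],(800,400),interpolation=2))
E
python3 m1.py
```

```text
tin tri [ 0.55   -0.1159  0.0363] fit [ 0.5489 -0.1155  0.0114  4.1883] 0.101 zfix [ 0.55   -0.1158  0.016  10.9284] 0.14
plugbox tri [0.5179 0.0914 0.0311] fit [0.5181 0.0908 0.0124 8.0843] 0.121 zfix [0.5181 0.0902 0.016  8.5446] 0.157
jar tri [0.4271 0.3405 0.0269] fit [ 4.27100e-01  3.39400e-01 -2.10000e-03  1.47843e+01] 0.202 zfix [ 0.4272  0.3393  0.     18.4426] 0.208
level tri [ 0.4173 -0.3184  0.0078] fit [ 4.17300e-01 -3.17900e-01 -2.50000e-03  1.28181e+01] 0.24 zfix [ 0.4173 -0.3178  0.     13.3178] 0.266
studfinder tri [ 0.5957 -0.3221  0.0065] fit [ 0.5951 -0.3216 -0.0077  4.5232] 0.155 zfix [ 0.594  -0.3218  0.      4.1557] 0.203
nutdriver tri [0.5806 0.3253 0.0132] fit [ 5.198000e-01  3.231000e-01 -6.900000e-03  1.840416e+02] 1.268 zfix [  0.5214   0.3202   0.     184.1754] 1.304
base tri [ 0.5575 -0.0097 -0.0236] fit [ 5.527e-01 -6.800e-03 -3.800e-03  8.483e+00] 0.257 zfix [ 5.5340e-01 -7.6000e-03  0.0000e+00  8.1096e+00] 0.263
```

```bash
sed -i "s/\[170,180,190,200\]/[-10,0,10]/" m1.py; python3 m1.py | grep nutd
```

```text
nutdriver tri [0.5806 0.3253 0.0132] fit [ 0.5984  0.3297 -0.0072  4.951 ] 0.461 zfix [0.5991 0.3267 0.     4.6928] 0.527
```

View pics/fs.png

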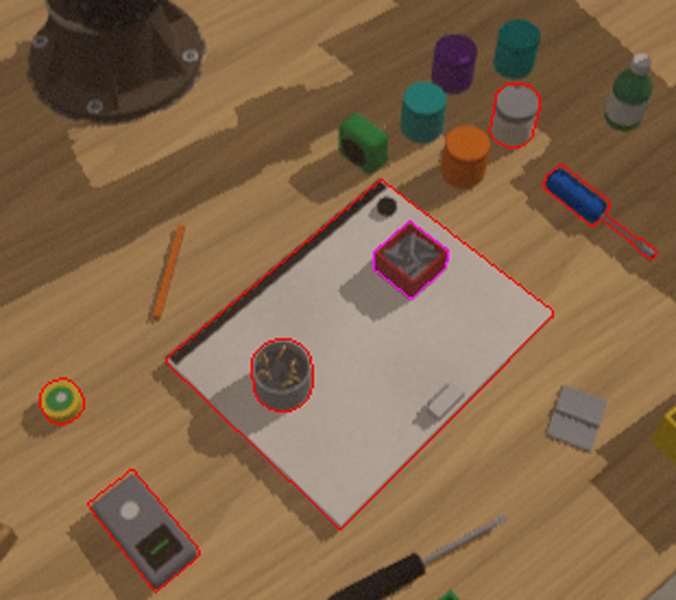

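View pics/ft.png

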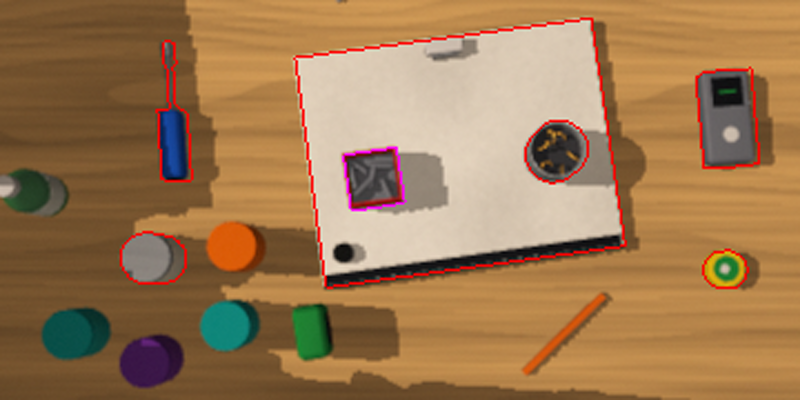

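The fits overlay well: the jar, level, tin, plug box, stud finder, driver and board outlines all match in both views, and the fitted heights are near 0 or 16 mm as expected. The goals follow from these. First I'll confirm the jar in an enlarged crop and write a move planner.

```bash
cat > plan.py <<'E'
import sys,json
from h import *
# usage: plan.py x y z yaw : deltas in tool cm (axes at present yaw / at target yaw), turn about tool y
o=ctrl.get_obs();R=Ro.from_euler('xyz',o["orientation"],degrees=True).as_matrix()
x,y,z,yaw=map(float,sys.argv[1:5])
d=np.array([x,y,z])-o["tool_pos"]
Rt=Ro.from_euler('xyz',[-90,0,yaw],degrees=True).as_matrix()
rv=Ro.from_matrix(R.T@Rt).as_rotvec(degrees=True)
print("t",round(o["clock"],2),"pos",o["tool_pos"].round(4),"ori",o["orientation"].round(2),"F",o["force"].round(1),"open",round(o["opening"],4),'q',o["joint_pos"].round(0))
print("now-axes cm",(R.T@d*100).round(2),"target-axes cm",(Rt.T@d*100).round(2),"turn",rv.round(2))
E
python3 - <<'E'
from h import *
import pickle
st,tp,out=pickle.load(open("m0.pkl","rb"));r=pickle.load(open("res.pkl","rb"))
tin,pb,b=r['tin'],r['plugbox'],r['base'];jar=(tin+pb)/2
d=pb-tin;th=np.degrees(np.arctan2(-d[0],d[1]));print('row yaw',th,'board',b[3],'pb',pb[3],'dist',np.hypot(*d[:2]))
th=8.3;ex=np.array([np.cos(np.radians(th)),np.sin(np.radians(th))]);
print('jar',jar[:2],'stud',tin[:2]+ex*.090,'nut',jar[:2]-ex*.0715)
cs=[cam(st),cam(tp)]
cv2.imwrite("pics/jar.png",np.hstack([cv2.resize(st["image"][70:170,270:400,::-1],(520,400)),cv2.resize(tp["image"][170:260,70:130,::-1],(267,400))]))
E
python3 plan.py .572 -.3234 .12 184.2
```

```text
row yaw 8.783880710045112 board 8.109638651022271 pb 8.544573729139213 dist 0.2084946447732589
jar [ 0.53405271 -0.01280054] stud [ 0.63902941 -0.10283312] nut [ 0.46330161 -0.023122  ]
t 0.95 pos [0.2831 0.6127 0.2266] ori [-90.   -0.  155.2] F [-0.5  0.1 -1. ] open 0.0874 q [ 82.  21.   1.  -0. -70. -17.]
now-axes cm [-65.49  10.66  72.86] target-axes cm [-21.95  10.66  95.48] turn [ -0. -29.   0.]
```

View pics/jar.png

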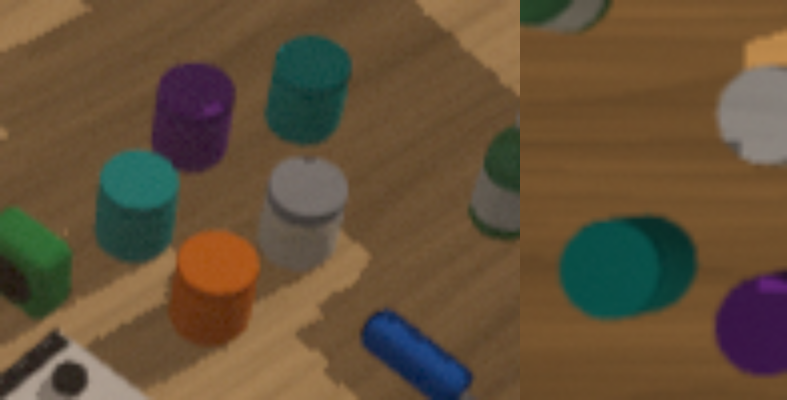

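The silver-lidded glass jar is confirmed at crop (305,210), with the four coloured ones round it. Next I move to the stud finder.

```bash
python3 -m pendant '[[[0,0,0,0,-5.8,0,1],[0,0,0,0,-5.8,0,1],[0,0,0,0,-5.8,0,1],[0,0,0,0,-5.8,0,1],[0,0,0,0,-5.8,0,1],[-0.7,0,3,0,0,0,1],[-0.7,0,3,0,0,0,1],[-0.7,0,3,0,0,0,1],[-0.7,0,3,0,0,0,1],[-0.7,0,3,0,0,0,1],[-0.7,0,3,0,0,0,1],[-0.7,0,3,0,0,0,1]]]'
python3 -m pendant '[[[-0.7,0,3,0,0,0,1],[-0.7,0,3,0,0,0,1],[-0.7,0,3,0,0,0,1],[-0.7,0,3,0,0,0,1],[-0.7,0,3,0,0,0,1],[-0.7,0,3,0,0,0,1],[-0.7,0,3,0,0,0,1],[-0.7,0,3,0,0,0,1],[-0.7,0,3,0,0,0,1],[-0.7,0,3,0,0,0,1],[-0.7,0,3,0,0,0,1],[-0.7,0,3,0,0,0,1]]]'
python3 -m pendant '[[[-0.7,0,3,0,0,0,1],[-0.7,0,3,0,0,0,1],[-0.7,0,3,0,0,0,1],[-0.7,0,3,0,0,0,1],[-0.7,0,3,0,0,0,1],[-0.7,0,3,0,0,0,1],[-0.7,0,3,0,0,0,1],[-0.7,0,3,0,0,0,1],[-0.7,0,3,0,0,0,1],[-0.7,0,3,0,0,0,1],[-0.7,0,3,0,0,0,1],[-0.7,0,3,0,0,0,1]]]'
python3 plan.py .572 -.3234 .12 184.2
```

```text
clock: 1.95
tool_pos: [0.3476, 0.4055, 0.2267]
orientation: [-90.0, 0.0, -175.8]
force: [0.4, 0.6, -0.2]
opening: 0.0873
clock: 2.95
tool_pos: [0.4577, 0.0526, 0.227]
orientation: [-90.0, 0.1, -175.8]
force: [0.5, 0.5, -0.5]
opening: 0.0876
clock: 3.95
tool_pos: [0.5679, -0.3005, 0.2266]
orientation: [-90.0, 0.0, -175.8]
force: [-0.6, 1.0, -0.0]
opening: 0.0876
t 3.95 pos [ 0.5679 -0.3005  0.2266] ori [-9.000e+01  1.000e-02 -1.758e+02] F [-0.6  1.  -0. ] open 0.0876 q [-11.  18.  -4.   0. -69. 105.]
now-axes cm [-0.24 10.66  2.31] target-axes cm [-0.24 10.66  2.31] turn [-0.   -0.   -0.01]
```

```bash
python3 -m pendant '[[[-0.2,1.5,2.3,0,0,0,1],[0,1.5,0,0,0,0,1],[0,0,0,0,0,0,1]]]'
cat > wv.py <<'E'
# usage: wv.py name pic thing x y z yaw  -> wrist view fit w/ z fixed
import sys
from h import *
o=ctrl.get_obs();s=snapshot("wrist");c=cam(s,o)
thing=sys.argv[2];x0=list(map(float,sys.argv[3:7]))
im=s["image"][:,:,::-1].copy()
d=silhouettes(s,thing)
print([(round(k["confidence"],2),[int(q) for q in k["bbox"]]) for k in d])
r0=render(c,PARTS[thing],x0)
if d:
    k=max(d,key=lambda k:(k["mask"]*r0).sum()/(k["mask"].sum()+r0.sum()))
    f=fit([c],[k["mask"].astype(float)],PARTS[thing],x0,yaw=thing in('studfinder','nutdriver','plugbox','base'),zfree=False)
    print(thing,f[0].round(4),round(f[1],3))
    q,_=cv2.findContours((render(c,PARTS[thing],f[0])>.5).astype(np.uint8),0,1);cv2.drawContours(im,q,-1,(0,0,255),1)
q,_=cv2.findContours((r0>.5).astype(np.uint8),0,1);cv2.drawContours(im,q,-1,(0,255,0),1)
cv2.imwrite(f"pics/{sys.argv[1]}.png",im)
E
python3 wv.py w1 studfinder .594 -.3218 0 4.16; python3 plan.py .572 -.3234 .12 184.2
```

```text
clock: 4.2
tool_pos: [0.5696, -0.3223, 0.1926]
orientation: [-90.2, -0.3, -176.0]
force: [-1.1, 1.0, -1.2]
opening: 0.0877
[(0.72, [229, 98, 55, 99]), (0.68, [229, 274, 34, 24]), (0.54, [23, 145, 80, 70])]
studfinder [ 0.5963 -0.3199  0.      4.1398] 0.043
t 4.3 pos [ 0.5709 -0.3217  0.1962] ori [-9.0020e+01 -9.0000e-02 -1.7581e+02] F [ 0.7 -0.3  0.4] open 0.0873 q [-12.  20.  -4.   0. -66. 107.]
now-axes cm [-0.11  7.62  0.18] target-axes cm [-0.1   7.62  0.18] turn [ 0.02 -0.01  0.09]
```

View pics/w1.png

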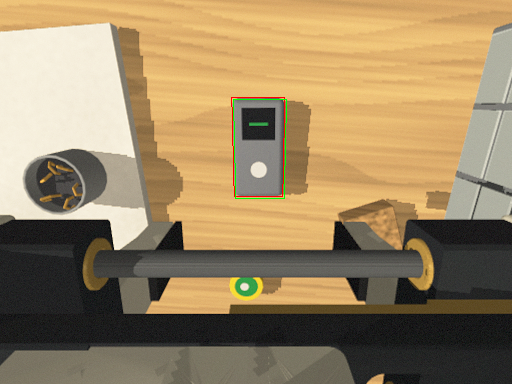

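The stud finder is at wrist(258,147), and the fit agrees with the fixed cameras within 2 mm. I descend and grip.

```bash
python3 plan.py .5755 -.322 .005 184.2
python3 -m pendant '[[[-0.45,3,0,0,0,0,1],[0,3,0,0,0,0,1],[0,3,0,0,0,0,1],[0,3,0,0,0,0,1],[0,3,0,0,0,0,1],[0,2,0,0,0,0,1],[0,1.5,0,0,0,0,1],[0,0,0,0,0,0,1],[0,0,0,0,0,0,1]]]'
python3 plan.py .5755 -.322 .005 184.2
```

```text
t 4.3 pos [ 0.5709 -0.3217  0.1962] ori [-9.0020e+01 -9.0000e-02 -1.7581e+02] F [ 0.7 -0.3  0.4] open 0.0873 q [-12.  20.  -4.   0. -66. 107.]
now-axes cm [-0.49 19.12  0.07] target-axes cm [-0.46 19.12  0.07] turn [ 0.02 -0.01  0.09]
clock: 5.05
tool_pos: [0.5765, -0.3208, 0.0124]
orientation: [-90.0, 0.0, -175.7]
force: [0.3, -0.8, 0.7]
opening: 0.0877
t 5.05 pos [ 0.5765 -0.3208  0.0124] ori [ -89.98    0.   -175.71] F [ 0.3 -0.8  0.7] open 0.0877 q [-12.  30. -15.   0. -45. 106.]
now-axes cm [0.11 0.74 0.11] target-axes cm [0.11 0.74 0.11] turn [-0.02  0.09 -0.  ]
```

```bash
python3 -m pendant '[[[0,0.7,0,0,0,0,1],[0,0,0,0,0,0,0],[0,0,0,0,0,0,0],[0,0,0,0,0,0,0],[0,0,0,0,0,0,0],[0,0,0,0,0,0,0],[0,0,0,0,0,0,0],[0,0,0,0,0,0,0],[0,0,0,0,0,0,0],[0,0,0,0,0,0,0]]]'
python3 plan.py .5755 -.322 .005 184.2
```

```text
clock: 5.88
tool_pos: [0.576, -0.3215, 0.0049]
orientation: [-90.0, 0.0, -175.8]
force: [-0.4, 0.2, 4.2]
opening: 0.0559
t 5.88 pos [ 0.576  -0.3215  0.0049] ori [-8.9980e+01  2.0000e-02 -1.7579e+02] F [-0.4  0.2  4.2] open 0.0559 q [-12.  31. -15.   0. -44. 106.]
now-axes cm [ 0.05 -0.01  0.05] target-axes cm [ 0.05 -0.01  0.05] turn [-0.02  0.01 -0.02]
```

```bash
python3 -m pendant '[[[0,-1,0,0,0,0,0],[0,-2,0,0,0,0,0],[0,-2,0,0,6.6,0,0],[0,-2,0,0,6.6,0,0],[0,-2,0,0,6.6,0,0],[0,-2,0,0,6.6,0,0],[0,-1,0,0,6.6,0,0],[0,-1,0,0,6.6,0,0],[0,0,0,0,6.6,0,0],[0,0,0,0,6.6,0,0],[0,0,0,0,6.6,0,0],[0,0,0,0,6.6,0,0]]]'
python3 -m pendant '[[[0,0,0,0,6.6,0,0],[0,0,0,0,6.6,0,0],[0,0,0,0,6.6,0,0],[0,0,0,0,0,0,0]]]'
python3 plan.py .6362 -.0835 .0225 98.3
```

```text
clock: 6.88
tool_pos: [0.5755, -0.321, 0.1347]
orientation: [-90.0, -0.0, 117.9]
force: [0.7, 0.2, -2.2]
opening: 0.0556
clock: 7.22
tool_pos: [0.5755, -0.3211, 0.1346]
orientation: [-90.0, -0.0, 98.1]
force: [-0.2, 0.3, -1.2]
opening: 0.0557
t 7.22 pos [ 0.5755 -0.3211  0.1346] ori [-8.997e+01 -3.000e-02  9.809e+01] F [-0.2  0.3 -1.2] open 0.0557 q [-12.  23.  -8.  -0. -59.  20.]
now-axes cm [22.66 11.22 -9.36] target-axes cm [22.63 11.21 -9.44] turn [-0.03 -0.21  0.03]
```

```bash
python3 -m pendant '[[[2.5,0,-1.05,0,-0.2,0,0],[2.5,0,-1.05,0,0,0,0],[2.5,0,-1.05,0,0,0,0],[2.5,0,-1.05,0,0,0,0],[2.5,0,-1.05,0,0,0,0],[2.5,0,-1.05,0,0,0,0],[2.5,0,-1.05,0,0,0,0],[2.5,0,-1.05,0,0,0,0],[2.65,0,-1.04,0,0,0,0],[0,3,0,0,0,0,0],[0,3,0,0,0,0,0],[0,0,0,0,0,0,0]]]'
python3 -m pendant '[[[0,0,0,0,0,0,0],[0,0,0,0,0,0,0]]]'
python3 plan.py .6362 -.0835 .0225 98.3
cat > look.py <<'E'
# usage: look.py cam name u0 v0 u1 v1 scale
import sys
from h import *
s=snapshot(sys.argv[1]);im=s["image"][:,:,::-1]
a=list(map(int,sys.argv[3:7])) if len(sys.argv)>3 else [0,0,512,384]
k=min(800/(a[2]-a[0]),600/(a[3]-a[1]))
cv2.imwrite(f"pics/{sys.argv[2]}.png",cv2.resize(im[a[1]:a[3],a[0]:a[2]],None,fx=k,fy=k,interpolation=2))
E
python3 look.py scene s2 170 120 400 310;python3 look.py wrist w2
```

```text
clock: 8.22
tool_pos: [0.6313, -0.0825, 0.069]
orientation: [-89.5, -0.1, 98.8]
force: [-2.0, 0.3, -3.1]
opening: 0.0557
clock: 8.38
tool_pos: [0.6362, -0.0836, 0.0759]
orientation: [-90.0, 0.0, 98.7]
force: [0.6, 0.4, -1.0]
opening: 0.0557
t 8.38 pos [ 0.6362 -0.0836  0.0759] ori [-9.005e+01  4.000e-02  9.871e+01] F [ 0.6  0.4 -1. ] open 0.0557 q [ 10.  25. -14.   0. -51.  -1.]
now-axes cm [ 0.02  5.34 -0.  ] target-axes cm [ 0.01  5.34 -0.01] turn [ 0.05  0.41 -0.04]
```

View pics/s2.png

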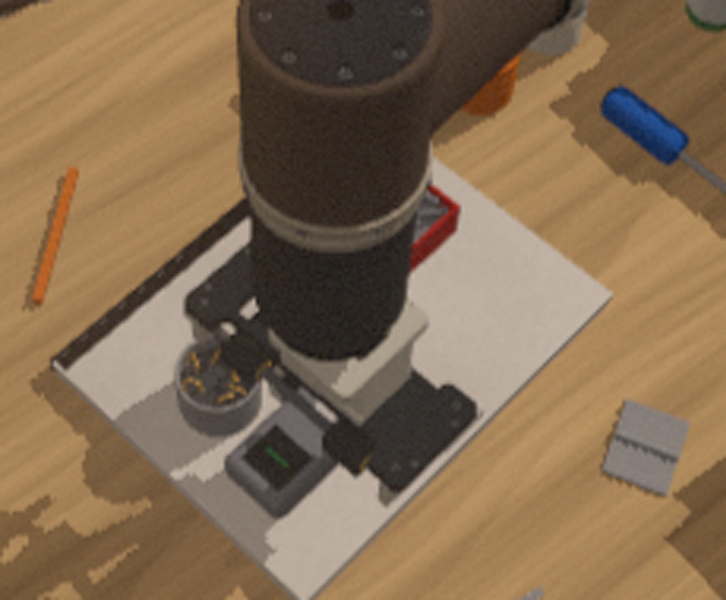

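View pics/w2.png

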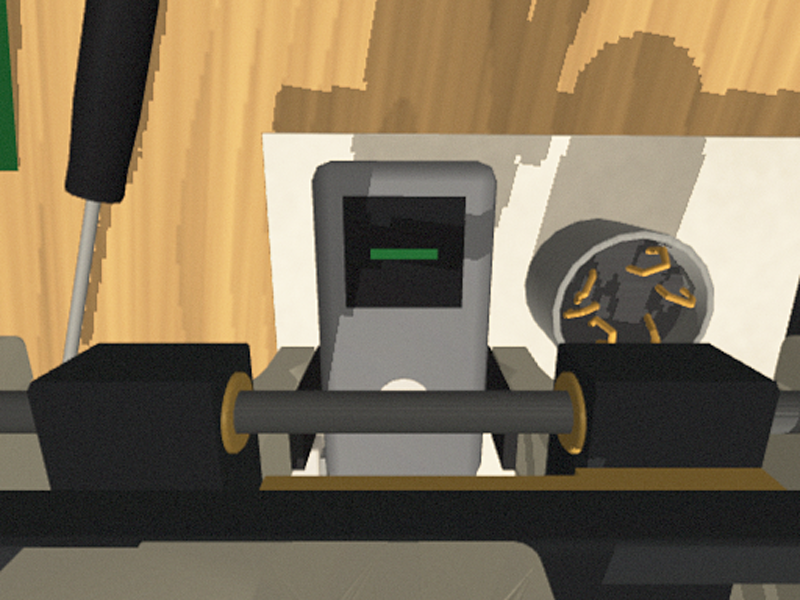

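Held level, stud finder screen at wrist(405,250), tin at (620,290), orientation parallel with the board edge. I lower it.

```bash
python3 -m pendant '[[[0,1,0,0,0.4,0,0],[0,1,0,0,0,0,0],[0,1,0,0,0,0,0],[0,1,0,0,0,0,0],[0,0.6,0,0,0,0,0],[0,0.3,0,0,0,0,0],[0,0.2,0,0,0,0,0],[0,0.2,0,0,0,0,0],[0,0,0,0,0,0,0],[0,0,0,0,0,0,0]]]'
python3 plan.py .6362 -.0835 .0215 98.3
```

```text
clock: 9.32
tool_pos: [0.6356, -0.0832, 0.0218]
orientation: [-90.0, 0.0, 98.2]
force: [-0.1, -0.3, -2.6]
opening: 0.0555
t 9.32 pos [ 0.6356 -0.0832  0.0218] ori [-90.02   0.    98.21] F [-0.1 -0.3 -2.6] open 0.0555 q [ 10.  28. -17.   0. -45.  -2.]
now-axes cm [-0.04  0.03 -0.06] target-axes cm [-0.04  0.03 -0.06] turn [ 0.02 -0.09 -0.  ]
```

```bash
python3 -m pendant '[[[0,0.05,0,0,0,0,0.64],[0,0,0,0,0,0,0.68],[0,0,0,0,0,0,0.72],[0,0,0,0,0,0,0.72],[0,0,0,0,0,0,0.72],[0,-0.5,0,0,0,0,0.72],[0,-1,0,0,0,0,0.72],[0,-2,0,0,0,0,0.72],[0,-3,0,0,0,0,0.72],[0,-3,0,0,0,0,0.72],[0,-3,0,0,0,0,0.72],[0,-3,0,0,0,0,0.72]]]'
python3 plan.py .427 .339 .15 98.3
python3 look.py scene s3 170 120 400 310
```

```text
clock: 10.32
tool_pos: [0.6353, -0.0834, 0.1788]
orientation: [-90.1, 0.0, 98.2]
force: [0.8, 0.5, 0.3]
opening: 0.063
t 10.32 pos [ 0.6353 -0.0834  0.1788] ori [-9.006e+01  1.000e-02  9.821e+01] F [0.8 0.5 0.3] open 0.063 q [ 10.  19.  -8.   0. -63.  -2.]
now-axes cm [44.78  2.86 14.59] target-axes cm [44.8   2.88 14.51] turn [ 0.06 -0.09 -0.01]
```

View pics/s3.png

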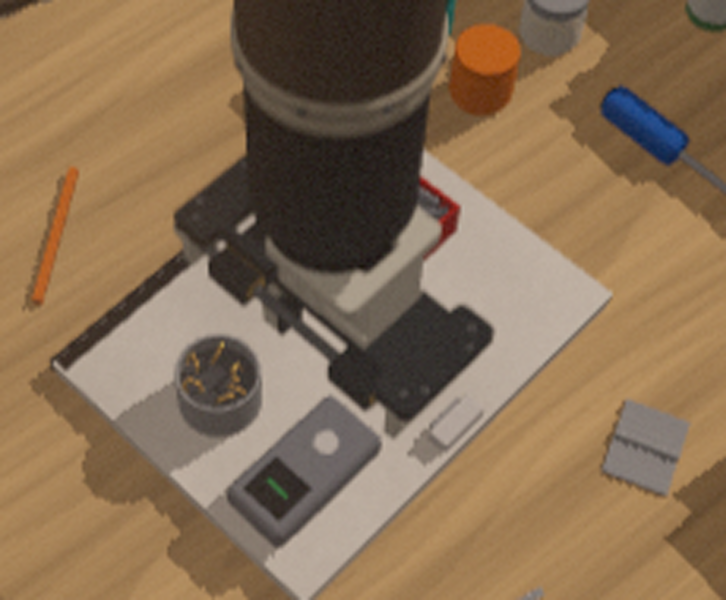

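The stud finder lies behind the tin at s3(305,470), parallel. Next the jar; I overshoot slightly so that the wrist camera sees it.

```bash
python3 -m pendant '[[[3,0,0.9,0,0,0,0.85],[3,0,0.9,0,0,0,0.85],[3,0,0.9,0,0,0,0.85],[3,0,0.9,0,0,0,0.85],[3,0,0.9,0,0,0,0.85],[3,0,0.9,0,0,0,0.85],[3,0,0.9,0,0,0,0.85],[3,0,0.9,0,0,0,0.85],[3,0,0.9,0,0,0,0.85],[3,0,0.9,0,0,0,0.85],[3,0,0.9,0,0,0,0.85],[3,0,0.9,0,0,0,0.85]]]'
python3 -m pendant '[[[3,0,0.9,0,0,0,0.85],[3,0,0.9,0,0,0,0.85],[3,0,0.9,0,0,0,0.85],[3,0,0.9,0,0,0,0.85],[2,0,0.5,0,0,0,0.85],[0,0,0,0,0,0,0.85],[0,0,0,0,0,0,0.85],[0,0,0,0,0,0,0.85]]]'
python3 wv.py w3 jar .427 .339 0 0;python3 plan.py .427 .339 .012 98.3
```

```text
clock: 11.37
tool_pos: [0.4764, 0.259, 0.1772]
orientation: [-90.1, -0.0, 98.2]
force: [0.2, -0.3, 1.1]
opening: 0.0747
clock: 12.03
tool_pos: [0.4165, 0.3902, 0.1765]
orientation: [-90.0, -0.0, 98.2]
force: [0.7, 0.2, 0.5]
opening: 0.0746
[(0.91, [226, 99, 57, 58]), (0.85, [331, 115, 73, 58]), (0.79, [292, 186, 59, 62]), (0.72, [311, 0, 77, 78]), (0.62, [222, 0, 64, 61])]
jar [0.4275 0.3391 0.     9.1329] 0.089
t 12.13 pos [0.4169 0.3896 0.1764] ori [-9.001e+01 -1.000e-02  9.816e+01] F [-0.9 -0.   0.6] open 0.0743 q [ 63.  13. -17.   0. -60. -55.]
now-axes cm [-5.16 16.44 -0.28] target-axes cm [-5.16 16.44 -0.27] turn [ 0.01 -0.14  0.01]
```

View pics/w3.png

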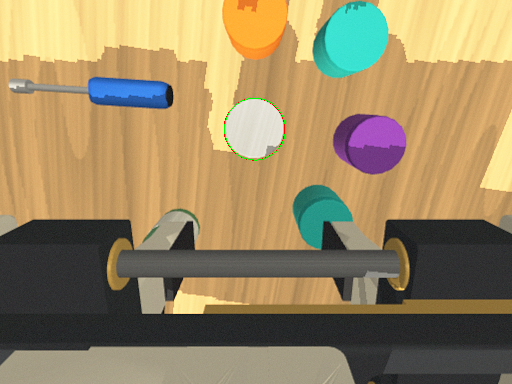

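Jar at wrist(254,128), fit (0.4275,0.3391) agreeing within 1 mm. I move over it, descend and grip.

```bash
python3 -m pendant '[[[-2.6,0,-0.15,0,0,0,0.85],[-2.55,0,-0.15,0,0,0,0.85],[0,3,0,0,0,0,0.85],[0,3,0,0,0,0,0.85],[0,3,0,0,0,0,0.85],[0,3,0,0,0,0,0.85],[0,1.5,0,0,0,0,0.85],[0,1,0,0,0,0,0.85],[0,1,0,0,0,0,0.85],[0,0,0,0,0,0,0.85],[0,0,0,0,0,0,0.85]]]'
python3 plan.py .4273 .339 .012 98.3
```

```text
clock: 13.05
tool_pos: [0.4273, 0.3398, 0.0214]
orientation: [-90.0, -0.0, 98.2]
force: [1.6, 0.3, 0.2]
opening: 0.0744
t 13.05 pos [0.4273 0.3398 0.0214] ori [-90.02  -0.    98.19] F [1.6 0.3 0.2] open 0.0744 q [ 59.  21. -30.   0. -39. -51.]
now-axes cm [-0.08  0.94  0.01] target-axes cm [-0.08  0.94  0.01] turn [ 0.02 -0.11  0.  ]
```

```bash
python3 -m pendant '[[[-0.06,0.5,0,0,0,0,0.85],[0,0.4,0,0,0,0,0.85],[0,0,0,0,0,0,0],[0,0,0,0,0,0,0],[0,0,0,0,0,0,0],[0,0,0,0,0,0,0],[0,0,0,0,0,0,0],[0,0,0,0,0,0,0],[0,0,0,0,0,0,0],[0,0,0,0,0,0,0]]]'
python3 plan.py .4273 .339 .012 98.3
python3 -m pendant '[[[0,-0.5,0,0,0,0,0],[0,-1,0,0,0,0,0],[0,-1.5,0,0,0,0,0],[0,-2,0,0,0,0,0],[0,-2,0,0,0,0,0],[0,-2,0,0,0,0,0],[0,-2,0,0,0,0,0],[0,-1,0,0,0,0,0],[0,0,0,0,0,0,0]]]'
python3 plan.py .534 -.0128 .12 98.3
```

```text
clock: 13.88
tool_pos: [0.4271, 0.3394, 0.0124]
orientation: [-90.0, -0.0, 98.2]
force: [-0.3, -0.0, 3.7]
opening: 0.0555
t 13.88 pos [0.4271 0.3394 0.0124] ori [-9.002e+01 -2.000e-02  9.821e+01] F [-0.3 -0.   3.7] open 0.0555 q [ 59.  22. -30.   0. -38. -51.]
now-axes cm [-0.05  0.04 -0.01] target-axes cm [-0.05  0.04 -0.01] turn [ 0.02 -0.09  0.02]
clock: 14.63
tool_pos: [0.4278, 0.3403, 0.1349]
orientation: [-90.2, -0.2, 98.2]
force: [0.5, 0.4, -1.5]
opening: 0.0552
t 14.63 pos [0.4278 0.3403 0.1349] ori [-90.19  -0.19  98.22] F [ 0.5  0.4 -1.5] open 0.0552 q [ 59.  13. -23.   0. -54. -51.]
now-axes cm [-36.47   1.38  -5.46] target-axes cm [-36.47   1.49  -5.41] turn [ 0.19 -0.08  0.19]
```

```bash
python3 -m pendant '[[[-1.5,0,-0.2,0,0,0,0],[-2.5,0,-0.37,0,0,0,0],[-2.5,0,-0.37,0,0,0,0],[-2.5,0,-0.37,0,0,0,0],[-2.5,0,-0.37,0,0,0,0],[-2.5,0,-0.37,0,0,0,0],[-2.5,0,-0.37,0,0,0,0],[-2,0,-0.37,0,0,0,0],[-1,0,0,0,0,0,0],[0,0,0,0,0,0,0],[0,0,0,0,0,0,0],[0,0,0,0,0,0,0]]]'
python3 wv.py w4 plugbox .5181 .0902 .016 8.5; python3 wv.py w5 tin .55 -.1158 .016 8.5; python3 plan.py .534 -.0128 .12 98.3
```

```text
clock: 15.63
tool_pos: [0.4821, 0.1504, 0.1316]
orientation: [-90.0, 0.0, 98.2]
force: [-0.3, -0.0, -1.5]
opening: 0.0555
[(0.96, [180, 73, 81, 85])]
plugbox [0.519  0.0911 0.016  8.1208] 0.014
[]
t 15.83 pos [0.4822 0.1509 0.132 ] ori [-89.99   0.    98.27] F [ 0.1  0.1 -2.1] open 0.0558 q [ 40.  10. -28.  -0. -53. -31.]
now-axes cm [-16.94   1.19  -2.77] target-axes cm [-16.95   1.2   -2.76] turn [-0.01 -0.03 -0.  ]
```

View pics/w4.png

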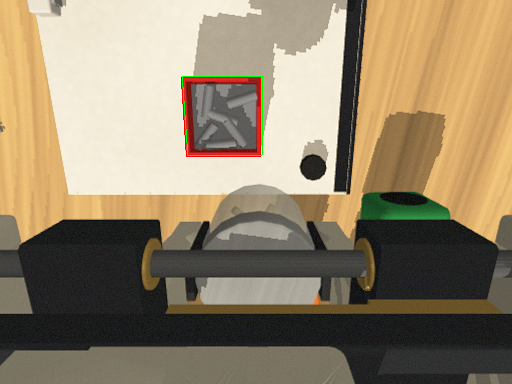

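Plug box at wrist(222,117), fit residual 1.4 % and yaw 8.1°, consistent with the board. I carry on to above the goal.

```bash
python3 -m pendant '[[[-1.5,0,-0.25,0,0,0,0],[-2.5,0,-0.4,0,0,0,0],[-2.5,0,-0.4,0,0,0,0],[-2.5,0,-0.4,0,0,0,0],[-2.5,0,-0.4,0,0,0,0],[-2.5,0,-0.4,0,0,0,0],[-2,0,-0.3,0,0,0,0],[-0.95,0,-0.2,0,0,0,0],[0,0,0,0,0,0,0],[0,0,0,0,0,0,0],[0,0,0,0,0,0,0]]]'
python3 wv.py w6 tin .55 -.1158 .016 8.5;python3 wv.py w7 studfinder .639 -.1028 .016 -81.7; python3 plan.py .534 -.0128 .029 98.2
```

```text
clock: 16.75
tool_pos: [0.5337, -0.0129, 0.132]
orientation: [-90.0, -0.0, 98.2]
force: [1.0, 0.4, -1.9]
opening: 0.0555
[(0.61, [215, 11, 84, 98]), (0.25, [194, 185, 126, 120])]
tin [ 0.5496 -0.1145  0.016  14.3729] 0.016
[(0.87, [101, 1, 86, 133])]
studfinder [ 6.37600e-01 -1.03600e-01  1.60000e-02 -8.14728e+01] 0.07
t 16.95 pos [ 0.5337 -0.0128  0.1322] ori [-9.001e+01 -1.000e-02  9.827e+01] F [ 0.8 -0.2 -2.1] open 0.0555 q [ 20.  12. -25.  -0. -53. -11.]
now-axes cm [-0.   10.32 -0.02] target-axes cm [-0.   10.32 -0.03] turn [0.01 0.07 0.01]
```

View pics/w6.png

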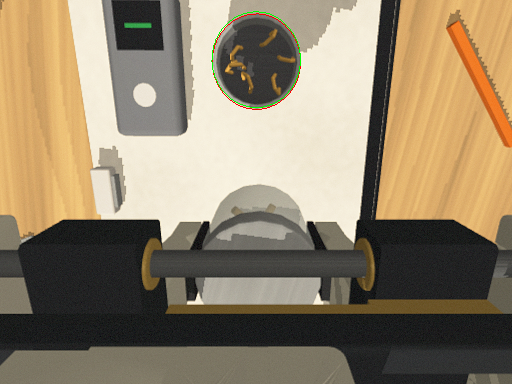

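Tin and stud finder confirmed at wrist(257,60) and (145,70). The midpoint refined is (0.5343,-0.0118). I lower the jar gently.

```bash
python3 -m pendant '[[[0.1,1.5,0,0,0.1,0,0],[0,2,0,0,0,0,0],[0,2,0,0,0,0,0],[0,1.5,0,0,0,0,0],[0,1,0,0,0,0,0],[0,1,0,0,0,0,0],[0,0.5,0,0,0,0,0],[0,0.3,0,0,0,0,0],[0,0.2,0,0,0,0,0],[0,0,0,0,0,0,0],[0,0,0,0,0,0,0]]]'
python3 plan.py .5343 -.0118 .0285 98.2
```

```text
clock: 17.87
tool_pos: [0.5341, -0.0126, 0.0326]
orientation: [-90.1, -0.0, 98.1]
force: [0.1, 0.5, -2.1]
opening: 0.0556
t 17.87 pos [ 0.5341 -0.0126  0.0326] ori [-9.005e+01 -1.000e-02  9.811e+01] F [ 0.1  0.5 -2.1] open 0.0556 q [ 20.  19. -31.   0. -40. -12.]
now-axes cm [ 0.07  0.41 -0.03] target-axes cm [ 0.07  0.41 -0.03] turn [ 0.05 -0.09  0.01]
```

```bash
python3 -m pendant '[[[0.05,0.1,0,0,0,0,0],[0,0.1,0,0,0,0,0],[0,0.1,0,0,0,0,0],[0,0.05,0,0,0,0,0],[0,0,0,0,0,0,0],[0,0,0,0,0,0,0]]]'
python3 plan.py .5343 -.0118 .0285 98.2
```

```text
clock: 18.37
tool_pos: [0.5336, -0.0122, 0.0285]
orientation: [-90.0, 0.0, 98.1]
force: [0.8, -0.1, -1.8]
opening: 0.0556
t 18.37 pos [ 0.5336 -0.0122  0.0285] ori [-90.    0.   98.1] F [ 0.8 -0.1 -1.8] open 0.0556 q [ 20.  20. -31.   0. -39. -12.]
now-axes cm [ 0.03  0.   -0.08] target-axes cm [ 0.03  0.   -0.08] turn [-0.  -0.1 -0. ]
```

```bash
python3 -m pendant '[[[0,0.04,0.06,0,0,0,0],[0,0.04,0,0,0,0,0],[0,0,0,0,0,0,0],[0,0,0,0,0,0,0]]]'
```

```text
clock: 18.7
tool_pos: [0.5334, -0.0122, 0.0284]
orientation: [-90.0, 0.0, 98.1]
force: [-1.8, 0.7, 5.8]
opening: 0.0555
```

Contact made (force now +5.8 N upward), so I release and rise.

```bash
python3 -m pendant '[[[0,0,0,0,0,0,0.66],[0,0,0,0,0,0,0.72],[0,0,0,0,0,0,0.78],[0,0,0,0,0,0,0.8],[0,0,0,0,0,0,0.8],[0,0,0,0,0,0,0.8],[0,-1,0,0,0,0,0.8],[0,-2,0,0,0,0,0.8],[0,-3,0,0,0,0,0.8],[0,-3,0,0,0,0,0.8],[0,-3,0,0,0,0,0.8],[0,-2,0,0,0,0,0.8]]]'
python3 plan.py .599 .3267 .18 4.7;python3 look.py scene s4 170 100 400 310
```

```text
clock: 19.7
tool_pos: [0.5339, -0.0122, 0.1717]
orientation: [-90.2, 0.0, 98.1]
force: [0.9, 0.1, 0.7]
opening: 0.0702
t 19.7 pos [ 0.5339 -0.0122  0.1717] ori [-90.2    0.    98.13] F [0.9 0.1 0.7] open 0.0702 q [ 20.  10. -22.   0. -58. -12.]
now-axes cm [ 32.63  -0.79 -11.24] target-axes cm [ 9.27 -0.83 33.25] turn [ 0.16 93.43  0.16]
```

View pics/s4.png

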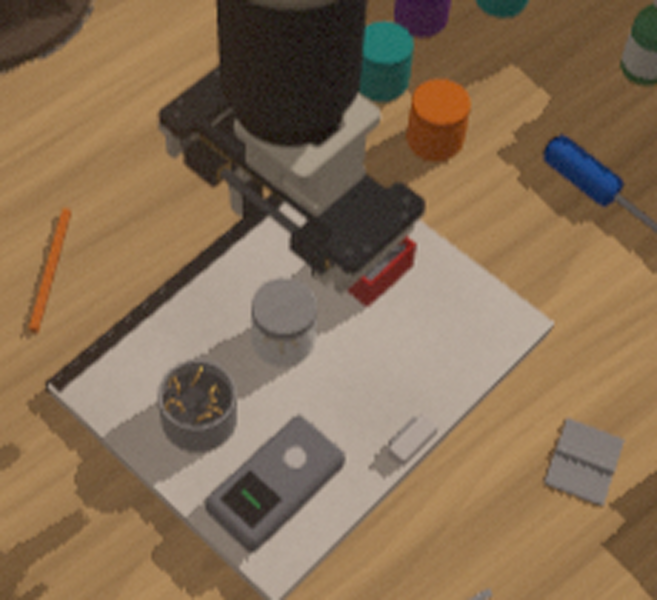

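The jar stands midway, in line. Next is the nut driver: turn +93.4° and go there, with a check on where the green bottle is.

```bash
python3 -m pendant '[[[0,-0.5,0,0,7,0,0.8],[0,0,0,0,7,0,0.8],[0,0,0,0,7,0,0.8],[0,0,0,0,7,0,0.8],[0,0,0,0,7,0,0.8],[0,0,0,0,7,0,0.8],[0,0,0,0,7,0,0.8],[0,0,0,0,7,0,0.8],[0,0,0,0,7,0,0.8],[0,0,0,0,7,0,0.8],[0,0,0,0,7,0,0.7],[0,0,0,0,7,0,0.6]]]'
python3 -m pendant '[[[0.7,0,2.5,0,7,0,0.6],[0.7,0,2.5,0,2.4,0,0.6],[0.7,0,2.5,0,0,0,0.6],[0.7,0,2.5,0,0,0,0.6],[0.7,0,2.5,0,0,0,0.6],[0.7,0,2.5,0,0,0,0.6],[0.7,0,2.5,0,0,0,0.6],[0.7,0,2.5,0,0,0,0.6],[0.7,0,2.5,0,0,0,0.6],[0.7,0,2.5,0,0,0,0.6],[0.7,0,2.5,0,0,0,0.6],[0.7,0,2.5,0,0,0,0.6]]]'
python3 -m pendant '[[[1,0,2,0,0,0,0.6],[0,0,1,0,0,0,0.6],[0,0,0,0,0,0,0.6],[0,0,0,0,0,0,0.6],[0,0,0,0,0,0,0.6]]]'
python3 wv.py w8 nutdriver .599 .327 0 4.7; python3 plan.py .558 .3235 .004 4.7
```

```text
clock: 20.75
tool_pos: [0.5328, -0.0123, 0.1733]
orientation: [-90.0, -0.0, 13.8]
force: [-0.1, -0.4, 0.7]
opening: 0.0617
clock: 21.75
tool_pos: [0.5868, 0.2955, 0.1733]
orientation: [-90.0, -0.0, 4.7]
force: [0.7, 0.1, 0.4]
opening: 0.0524
clock: 22.17
tool_pos: [0.594, 0.3243, 0.1729]
orientation: [-90.0, 0.0, 4.7]
force: [-0.5, -0.2, -0.4]
opening: 0.0521
[(0.82, [244, 102, 28, 144])]
nutdriver [0.5988 0.3267 0.     4.7203] 0.112
t 22.27 pos [0.5942 0.3241 0.1731] ori [-90.    -0.     4.66] F [ 0.4  0.4 -0.1] open 0.0525 q [  45.   23.   -3.   -0.  -64. -130.]
now-axes cm [-3.61 16.91  0.24] target-axes cm [-3.61 16.91  0.24] turn [-0.   -0.04  0.  ]
```

View pics/w8.png

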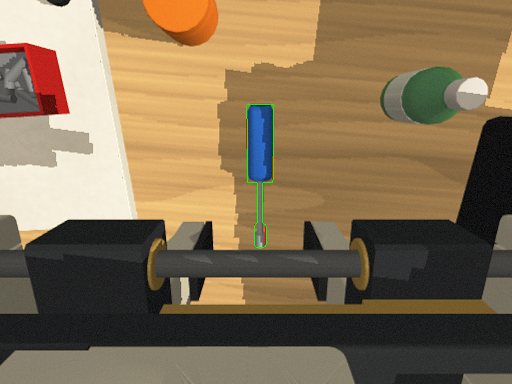

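```bash
python3 - <<'E'
from h import *
o=ctrl.get_obs();s=snapshot("wrist");c=cam(s,o)
for uv in [(383,105),(383,90),(395,118),(410,125)]: print(uv,ray(c,uv,0).round(3),ray(c,uv,.04).round(3))
E
python3 plan.py .557 .3232 .004 4.7
```

```text
(383, 105) [0.509 0.454 0.   ] [0.511 0.437 0.04 ]
(383, 90) [0.494 0.451 0.   ] [0.497 0.435 0.04 ]
(395, 118) [0.522 0.469 0.   ] [0.522 0.451 0.04 ]
(410, 125) [0.528 0.487 0.   ] [0.527 0.467 0.04 ]
t 22.32 pos [0.5943 0.3241 0.1732] ori [-8.999e+01 -1.000e-02  4.660e+00] F [ 0.7  0.3 -0. ] open 0.0527 q [  45.   23.   -3.    0.  -64. -130.]
now-axes cm [-3.73 16.92  0.21] target-axes cm [-3.73 16.92  0.21] turn [-0.01 -0.04  0.01]
```

The handle is at wrist(260,143), and its fit matches the first one within 1 mm. The bottle's near edge is at y≈0.45, clear of the gripper body. I descend.

```bash
python3 -m pendant '[[[-1.9,0,0.2,0,0,0,0.6],[-1.85,0,0,0,0,0,0.6],[0,3,0,0,0,0,0.6],[0,3,0,0,0,0,0.6],[0,3,0,0,0,0,0.6],[0,3,0,0,0,0,0.6],[0,2,0,0,0,0,0.6],[0,1.5,0,0,0,0,0.6],[0,0.7,0,0,0,0,0.6],[0,0,0,0,0,0,0.6],[0,0,0,0,0,0,0.6],[0,0,0,0,0,0,0.6]]]'
python3 plan.py .557 .3232 .004 4.7
```

```text
clock: 23.32
tool_pos: [0.5576, 0.3244, 0.0122]
orientation: [-89.9, -0.1, 4.7]
force: [0.4, 0.6, 0.1]
opening: 0.0524
t 23.32 pos [0.5576 0.3244 0.0122] ori [-89.93  -0.1    4.71] F [0.4 0.6 0.1] open 0.0524 q [  47.   29.  -17.    0.  -44. -133.]
now-axes cm [-0.07  0.82 -0.11] target-axes cm [-0.07  0.82 -0.11] turn [-0.07  0.01  0.1 ]
```

```bash
python3 -m pendant '[[[-0.05,0.5,-0.1,0,0,0,0.6],[0,0.25,0,0,0,0,0.6],[0,0,0,0,0,0,0.6],[0,0,0,0,0,0,0],[0,0,0,0,0,0,0],[0,0,0,0,0,0,0],[0,0,0,0,0,0,0],[0,0,0,0,0,0,0],[0,0,0,0,0,0,0],[0,0,0,0,0,0,0]]]'
python3 plan.py .557 .3232 .004 4.7
python3 -m pendant '[[[0,-0.5,0,0,0,0,0],[0,-1.5,0,0,0,0,0],[0,-2.5,0,0,0,0,0],[0,-3,0,0,0,0,0],[0,-3,0,0,0,0,0],[0,-2.5,0,0,0,0,0],[0,-1,0,0,0,0,0],[0,0,0,0,0,0,0],[0,0,0,0,0,0,0]]]'
python3 look.py wrist w9;python3 look.py scene s9 250 60 480 230
```

```text
clock: 24.15
tool_pos: [0.5564, 0.323, 0.0034]
orientation: [-90.0, -0.0, 4.7]
force: [0.1, 0.1, -0.6]
opening: 0.0265
t 24.15 pos [0.5564 0.323  0.0034] ori [-8.999e+01 -1.000e-02  4.700e+00] F [ 0.1  0.1 -0.6] open 0.0265 q [  47.   30.  -17.    0.  -43. -133.]
now-axes cm [ 0.06 -0.06  0.02] target-axes cm [ 0.06 -0.06  0.02] turn [-0.01  0.    0.01]
clock: 24.9
tool_pos: [0.556, 0.3227, 0.1429]
orientation: [-90.0, 0.0, 4.7]
force: [-1.3, 0.0, -1.6]
opening: 0.0268
```

View pics/w9.png

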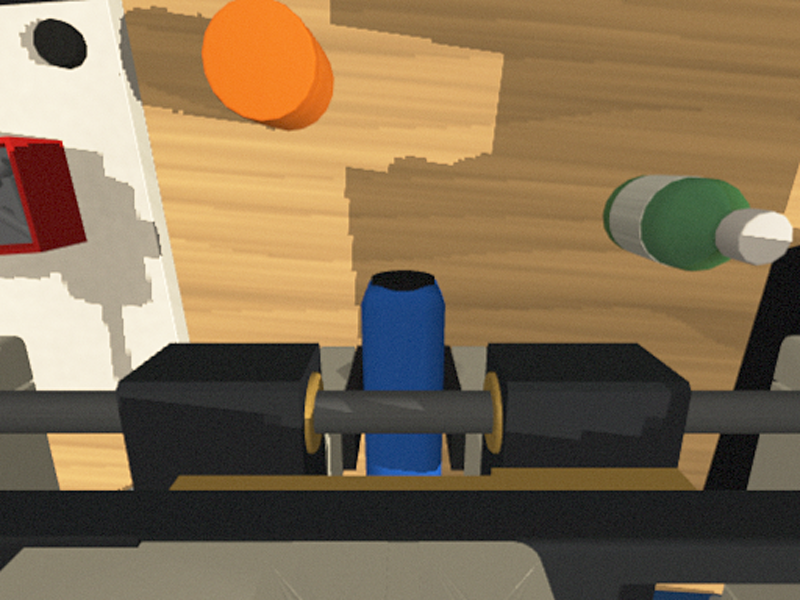

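View pics/s9.png

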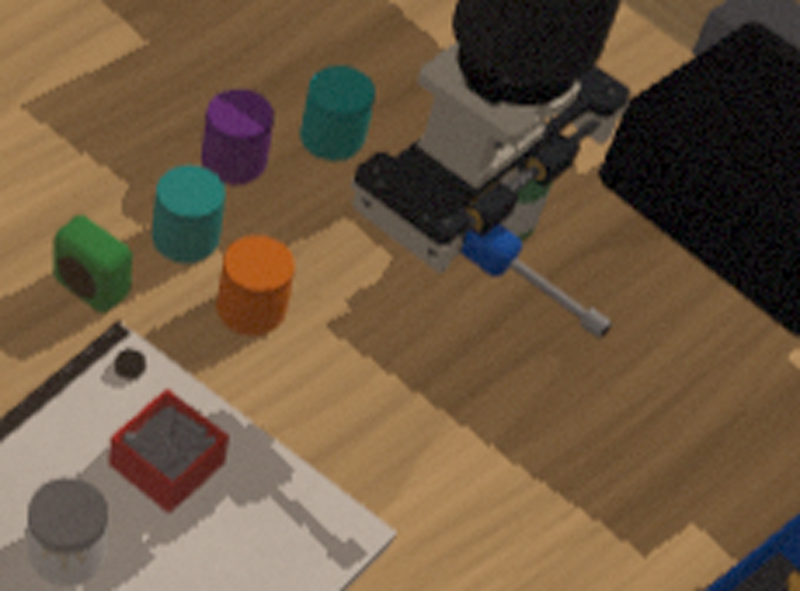

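The driver is held level by the handle. I move away from the bottle before turning it.

```bash
python3 plan.py .4691 -.0644 .0195 98.2
python3 -m pendant '[[[-0.8,0,-2,0,0,0,0],[-0.9,0,-3,0,0,0,0],[-0.9,0,-3,0,0,0,0],[-0.9,0,-3,0,0,0,0],[-0.9,0,-3,0,0,0,0],[-0.9,0,-3,0,0,0,0],[-0.9,0,-3,0,0,0,0],[-0.9,0,-3,0,0,0,0],[-0.9,0,-3,0,0,0,0],[-0.9,0,-3,0,0,0,0],[-0.9,0,-3,0,0,0,0],[-0.9,0,-2,0,0,0,0]]]'
python3 -m pendant '[[[0,0,0,0,-6.7,0,0],[0,0,0,0,-6.7,0,0],[0,0,0,0,-6.7,0,0],[0,0,0,0,-6.7,0,0],[0,0,0,0,-6.7,0,0],[0,0,0,0,-6.7,0,0],[0,0,0,0,-6.7,0,0],[0,0,0,0,-6.7,0,0],[0,0,0,0,-6.7,0,0],[0,0,0,0,-6.7,0,0],[0,0,0,0,-6.7,0,0],[0,0,0,0,-6.7,0,0]]]'
python3 -m pendant '[[[0,0,0,0,-6.7,0,0],[0,0,0,0,-6.4,0,0],[0,0,0,0,0,0,0],[0,0,0,0,0,0,0]]]'
python3 plan.py .4691 -.0644 .0195 98.2
```

```text
t 25.0 pos [0.5554 0.3221 0.1413] ori [-90.09   0.15   4.68] F [-0.2  0.6 -2. ] open 0.0271 q [  47.   21.  -10.   -0.  -59. -133.]
now-axes cm [-11.72  12.27 -37.8 ] target-axes cm [-37.03  12.18  14.05] turn [-5.000e-02 -9.352e+01 -1.900e-01]
clock: 26.0
tool_pos: [0.4759, -0.027, 0.1416]
orientation: [-90.0, 0.2, 4.7]
force: [-0.2, -0.1, -1.0]
opening: 0.0267
clock: 27.0
tool_pos: [0.4766, -0.025, 0.1416]
orientation: [-89.8, 0.1, 85.4]
force: [0.3, -0.3, -0.8]
opening: 0.0266
clock: 27.33
tool_pos: [0.4769, -0.025, 0.1421]
orientation: [-89.9, 0.0, 98.0]
force: [0.5, -0.2, -2.5]
opening: 0.0266
t 27.33 pos [ 0.4769 -0.025   0.1421] ori [-8.987e+01  2.000e-02  9.800e+01] F [ 0.5 -0.2 -2.5] open 0.0266 q [ 21.   6. -30.  -0. -54. -13.]
now-axes cm [-3.79 12.26  1.29] target-axes cm [-3.79 12.26  1.34] turn [-0.13 -0.2  -0.02]
```

```bash
python3 -m pendant '[[[-1,0,0.3,0,0,0,0],[-1.8,0,0.7,0,-0.2,0,0],[-1,0,0.34,0,0,0,0],[0,2,0,0,0,0,0],[0,2,0,0,0,0,0],[0,1,0,0,0,0,0],[0,0,0,0,0,0,0],[0,0,0,0,0,0,0],[0,0,0,0,0,0,0]]]'
python3 plan.py .4691 -.0644 .0195 98.2
cat > sf.py <<'E'
# sf.py thing x y z yaw : fit in scene and top, each and both
import sys
from h import *
th=sys.argv[1];x0=list(map(float,sys.argv[2:6]));cs=[];ms=[]
for n in("scene","top"):
    s=snapshot(n);c=cam(s);d=silhouettes(s,th)
    r0=render(c,PARTS[th],x0)
    d=[k for k in d if (k["mask"]*r0).sum()>.4*r0.sum()]
    if not d: print(n,"none");continue
    k=max(d,key=lambda k:(k["mask"]*r0).sum()/(k["mask"].sum()+r0.sum()))
    f=fit([c],[k["mask"].astype(float)],PARTS[th],x0,yaw=len(sys.argv)>6,zfree=False);print(n,f[0].round(4),round(f[1],3));cs.append(c);ms.append(k["mask"].astype(float))
if len(cs)==2:
    f=fit(cs,ms,PARTS[th],x0,yaw=len(sys.argv)>6,zfree=True);print("both",f[0].round(4),round(f[1],3))
E
python3 sf.py jar .5338 -.012 .016 0; python3 look.py scene s10 170 100 400 310;python3 look.py top t10
```

```text
clock: 28.08
tool_pos: [0.4703, -0.0645, 0.0939]
orientation: [-90.0, 0.0, 98.4]
force: [1.1, 0.1, -1.8]
opening: 0.0267
t 28.08 pos [ 0.4703 -0.0645  0.0939] ori [-9.004e+01  1.000e-02  9.835e+01] F [ 1.1  0.1 -1.8] open 0.0267 q [ 16.   9. -34.   0. -46.  -8.]
now-axes cm [0.03 7.44 0.12] target-axes cm [0.02 7.44 0.12] turn [ 0.04  0.15 -0.01]
scene [ 0.5349 -0.0148  0.016   7.7198] 0.164
top none
```

View pics/s10.png

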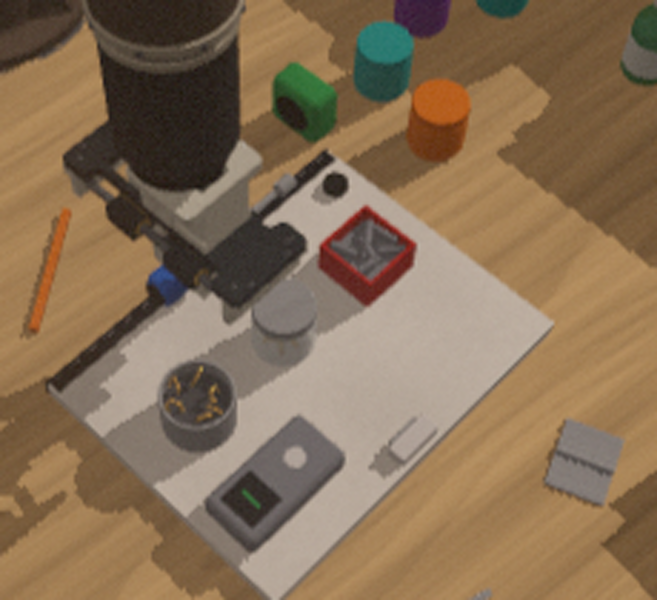

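View pics/t10.png

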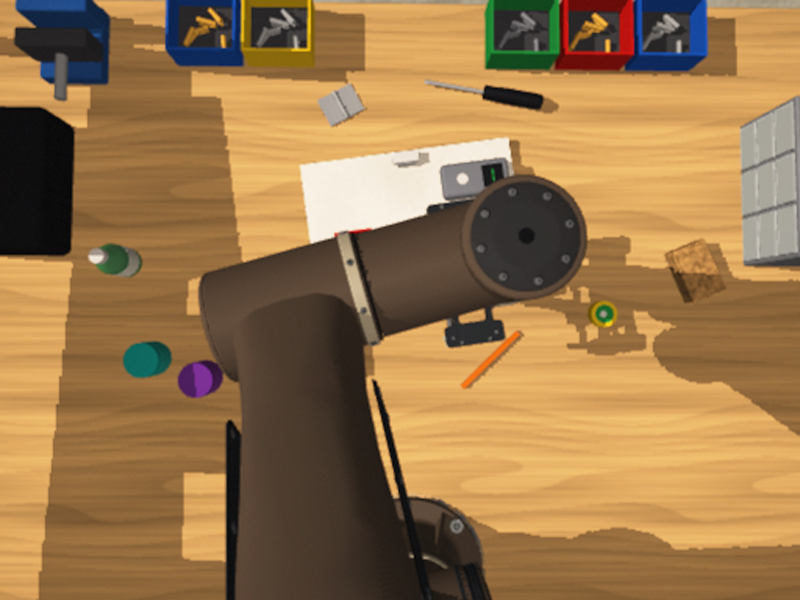

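```bash
python3 -m pendant '[[[0,1.5,0.12,0,0.15,0,0],[0,1.5,0,0,0,0,0],[0,1.5,0,0,0,0,0],[0,1,0,0,0,0,0],[0,0.6,0,0,0,0,0],[0,0.4,0,0,0,0,0],[0,0.2,0,0,0,0,0],[0,0,0,0,0,0,0],[0,0,0,0,0,0,0]]]'
python3 plan.py .4691 -.0644 .0195 98.2
```

```text
clock: 29.13
tool_pos: [0.469, -0.0644, 0.0267]
orientation: [-90.0, 0.0, 98.3]
force: [0.5, -0.8, -1.9]
opening: 0.0272
t 29.13 pos [ 0.469  -0.0644  0.0267] ori [-90.04   0.    98.26] F [ 0.5 -0.8 -1.9] open 0.0272 q [ 16.  15. -39.   0. -36.  -8.]
now-axes cm [-0.    0.72 -0.01] target-axes cm [-0.    0.72 -0.01] turn [ 0.04  0.06 -0.  ]
```

```bash
python3 -m pendant '[[[0,0.3,0,0,0,0,0],[0,0.2,0,0,0,0,0],[0,0.1,0,0,0,0,0],[0,0.05,0,0,0,0,0],[0,0,0,0,0,0,0],[0,0,0,0,0,0,0]]]'
python3 plan.py .4691 -.0644 .0195 98.2;python3 look.py scene s11 170 100 400 310
```

```text
clock: 29.63
tool_pos: [0.4686, -0.0645, 0.0198]
orientation: [-90.0, 0.0, 98.3]
force: [0.3, -0.4, -2.2]
opening: 0.0271
t 29.63 pos [ 0.4686 -0.0645  0.0198] ori [-90.     0.    98.26] F [ 0.3 -0.4 -2.2] open 0.0271 q [ 16.  16. -39.   0. -35.  -8.]
now-axes cm [ 0.    0.03 -0.05] target-axes cm [ 0.    0.03 -0.05] turn [-0.    0.06 -0.  ]
```

View pics/s11.png

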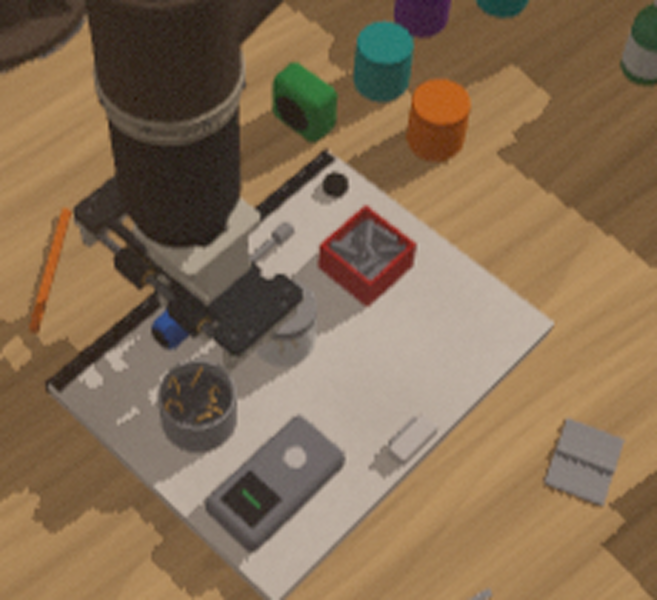

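```bash
python3 -m pendant '[[[0,0.04,0,0,0,0,0],[0,0.04,0,0,0,0,0],[0,0,0,0,0,0,0],[0,0,0,0,0,0,0]]]'
```

```text
clock: 30.02
tool_pos: [0.4688, -0.0645, 0.0193]
orientation: [-90.0, 0.0, 98.3]
force: [-2.2, 0.9, 5.4]
opening: 0.0266
```

```bash
python3 -m pendant '[[[0,0,0,0,0,0,0.33],[0,0,0,0,0,0,0.38],[0,0,0,0,0,0,0.42],[0,0,0,0,0,0,0.42],[0,0,0,0,0,0,0.42],[0,-0.5,0,0,0,0,0.42],[0,-1,0,0,0,0,0.42],[0,-2,0,0,0,0,0.42],[0,-3,0,0,0,0,0.42],[0,-3,0,0,0,0,0.6],[0,-3,0,0,0,0,0.7],[0,-1,0,0,0,0,0.7]]]'
python3 plan.py .4173 -.3178 .15 8.3
python3 look.py scene s12 170 100 400 310
```

```text
clock: 31.02
tool_pos: [0.4707, -0.0644, 0.1587]
orientation: [-90.4, 0.0, 98.3]
force: [0.2, -0.4, 0.8]
opening: 0.0513
t 31.02 pos [ 0.4707 -0.0644  0.1587] ori [-9.036e+01  2.000e-02  9.830e+01] F [ 0.2 -0.4  0.8] open 0.0513 q [ 16.   5. -30.   0. -55.  -8.]
now-axes cm [-24.31   0.82   8.95] target-axes cm [ -8.94   0.87 -24.31] turn [ 0.3  90.    0.27]
```

View pics/s12.png

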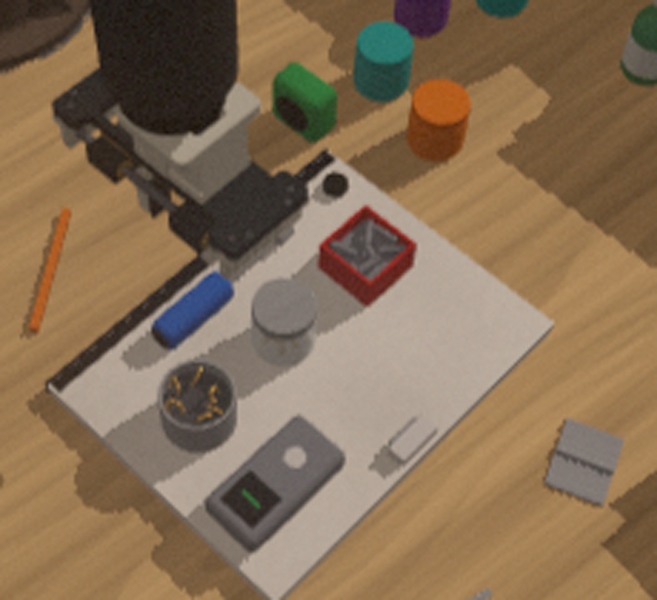

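The driver is down at s12(193,310), handle toward the tin. Next is the level.

```bash
python3 -m pendant '[[[-2.5,0,1.1,0,0,0,0.7],[-2.5,0,1.1,0,0,0,0.7],[-2.5,0,1.1,0,0,0,0.7],[-2.5,0,1.1,0,0,0,0.7],[-2.5,0,1.1,0,0,0,0.7],[-2.5,0,1.1,0,0,0,0.7],[-2.5,0,1.1,0,0,0,0.7],[-2.5,0,1.1,0,0,0,0.7],[0,0,0,0,0,0,0.7],[0,0,0,0,0,0,0.7],[0,0,0,0,0,0,0.7]]]'
python3 wv.py w13 level .4173 -.3178 0 0;python3 plan.py .4173 -.3178 .002 98.3;  python3 sf.py jar .5338 -.012 .016 0; python3 sf.py nutdriver .463 -.022 .016 98.2 1;python3 sf.py studfinder .638 -.103 .016 98.2 1; python3 look.py scene s13 170 100 400 310
```

```text
clock: 31.98
tool_pos: [0.4099, -0.2749, 0.1536]
orientation: [-90.0, -0.0, 98.2]
force: [0.6, 0.4, 0.1]
opening: 0.0613
[(0.7, [232, 113, 44, 44])]
level [ 0.4189 -0.3167  0.      4.821 ] 0.071
t 32.08 pos [ 0.4104 -0.2744  0.1539] ori [-8.999e+01 -1.000e-02  9.829e+01] F [-0.2  1.1 -0.1] open 0.0612 q [-11.   7. -28.  -0. -55.  19.]
now-axes cm [-4.4  15.18 -0.06] target-axes cm [-4.4  15.19 -0.06] turn [-0.01 -0.01  0.01]
scene none
top [ 0.5338 -0.0139  0.016   7.6148] 0.106
scene [ 4.646000e-01 -2.550000e-02  1.600000e-02  1.004453e+02] 0.651
top [ 4.61100e-01 -1.73000e-02  1.60000e-02  9.83843e+01] 0.645
both [ 4.62100e-01 -2.02000e-02  9.40000e-03  9.89968e+01] 1.291
scene [ 6.39000e-01 -1.03600e-01  1.60000e-02  9.76528e+01] 0.127
top [ 6.37500e-01 -1.02300e-01  1.60000e-02  9.97435e+01] 0.177
both [ 6.38400e-01 -1.03000e-01  1.03000e-02  9.91177e+01] 0.284
```

View pics/w13.png

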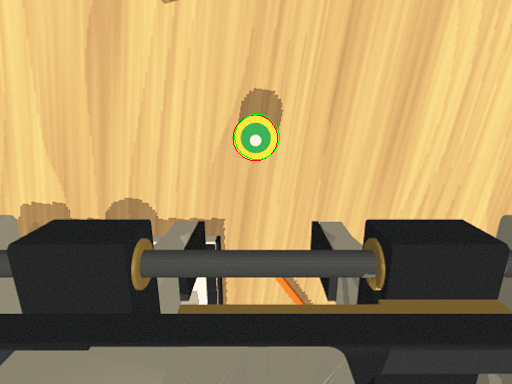

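View pics/s13.png

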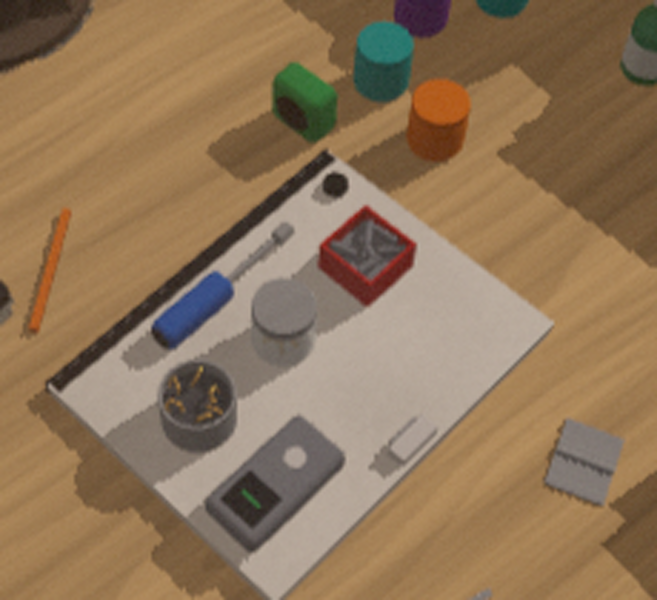

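The layout looks right in s13: driver (195,310) with its shaft to (283,232), jar (283,320), stud finder (275,480). Level at wrist(255,137). I descend on the level.

```bash
python3 plan.py .4185 -.317 .003 98.3;python3 -m pendant '[[[-2.2,0,0,0,0,0,0.7],[-2.1,0,-0.15,0,0,0,0.7],[0,3,0,0,0,0,0.7],[0,3,0,0,0,0,0.7],[0,3,0,0,0,0,0.7],[0,2.5,0,0,0,0,0.7],[0,1.5,0,0,0,0,0.7],[0,1,0,0,0,0,0.7],[0,0,0,0,0,0,0.7],[0,0,0,0,0,0,0.7],[0,0,0,0,0,0,0.7]]]'
python3 plan.py .4185 -.317 .003 98.3
```

```text
t 32.73 pos [ 0.4102 -0.275   0.154 ] ori [-90.    -0.    98.25] F [ 0.4  0.3 -0.1] open 0.0616 q [-11.   7. -28.  -0. -55.  19.]
now-axes cm [-4.27 15.1  -0.21] target-axes cm [-4.27 15.1  -0.21] turn [-0.   -0.05  0.  ]
clock: 33.65
tool_pos: [0.4188, -0.3177, 0.015]
orientation: [-90.1, 0.1, 98.3]
force: [0.2, 0.2, -0.1]
opening: 0.0615
t 33.65 pos [ 0.4188 -0.3177  0.015 ] ori [-9.008e+01  5.000e-02  9.827e+01] F [ 0.2  0.2 -0.1] open 0.0615 q [-16.  20. -33.   0. -37.  24.]
now-axes cm [0.07 1.2  0.02] target-axes cm [0.07 1.2  0.02] turn [ 0.08 -0.03 -0.05]
```

```bash
python3 -m pendant '[[[0.07,0.6,0,0,0,0,0.7],[0,0.4,0,0,0,0,0.7],[0,0.15,0,0,0,0,0.7],[0,0,0,0,0,0,0.7],[0,0,0,0,0,0,0],[0,0,0,0,0,0,0],[0,0,0,0,0,0,0],[0,0,0,0,0,0,0],[0,0,0,0,0,0,0],[0,0,0,0,0,0,0],[0,0,0,0,0,0,0],[0,0,0,0,0,0,0]]]'
python3 plan.py .4185 -.317 .003 98.3
python3 -m pendant '[[[0,-0.5,0,0,0,0,0],[0,-1.5,0,0,0,0,0],[0,-2.5,0,0,0,0,0],[0,-3,0,0,0,0,0],[0,-3,0,0,0,0,0],[0,-2.5,0,0,0,0,0],[0,-2.5,0,0,0,0,0],[0,-1,0,0,0,0,0],[0,0,0,0,0,0,0],[0,0,0,0,0,0,0]]]'
python3 plan.py .534 -.0125 .12 98.3; python3 look.py wrist w14
```

```text
clock: 34.65
tool_pos: [0.4179, -0.3167, 0.0026]
orientation: [-90.0, 0.0, 98.3]
force: [-0.1, 1.4, 1.4]
opening: 0.0432
t 34.65 pos [ 0.4179 -0.3167  0.0026] ori [-9.001e+01  1.000e-02  9.826e+01] F [-0.1  1.4  1.4] open 0.0432 q [-16.  21. -33.   0. -35.  24.]
now-axes cm [-0.04 -0.04 -0.05] target-axes cm [-0.04 -0.04 -0.05] turn [ 0.01 -0.04 -0.01]
clock: 35.48
tool_pos: [0.4177, -0.3165, 0.1675]
orientation: [-90.1, -0.0, 98.2]
force: [-0.7, 0.1, -1.7]
opening: 0.0431
t 35.48 pos [ 0.4177 -0.3165  0.1675] ori [-9.005e+01 -1.000e-02  9.823e+01] F [-0.7  0.1 -1.7] open 0.0431 q [-16.   9. -23.  -0. -58.  24.]
now-axes cm [ 28.42   4.77 -15.86] target-axes cm [ 28.4    4.75 -15.9 ] turn [ 0.05 -0.07  0.01]
```

View pics/w14.png

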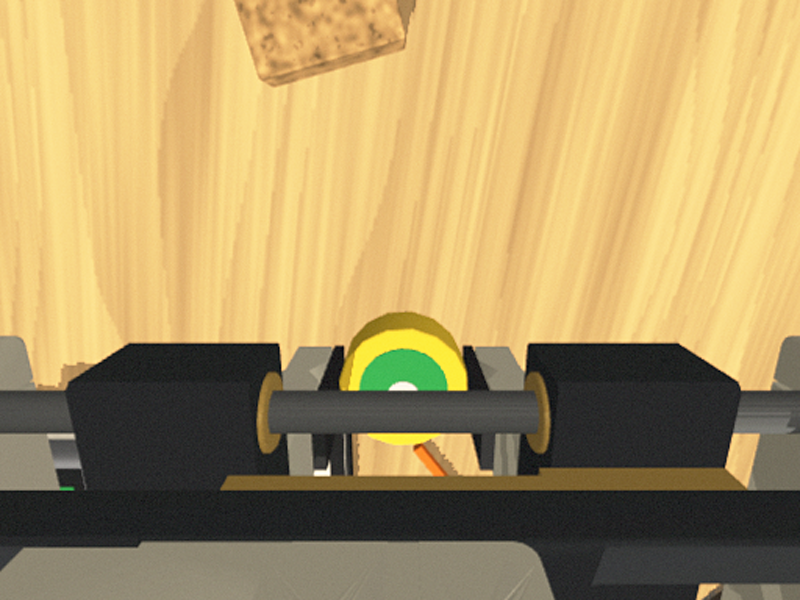

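Level held centrally at wrist(403,380). I carry it just past the jar to measure the lid with the wrist camera.

```bash
python3 -m pendant '[[[1.5,0,-0.7,0,0,0,0],[3,0,-1.4,0,0,0,0],[3,0,-1.4,0,0,0,0],[3,0,-1.4,0,0,0,0],[3,0,-1.4,0,0,0,0],[3,0,-1.4,0,0,0,0],[3,0,-1.4,0,0,0,0],[3,0,-1.4,0,0,0,0],[3,0,-1.4,0,0,0,0],[3,0,-1.4,0,0,0,0],[3,0,-1.4,0,0,0,0],[1.9,0,-0.9,0,0,0,0]]]'
python3 -m pendant '[[[0,0,0,0,0,0,0],[0,0,0,0,0,0,0],[0,0,0,0,0,0,0],[0,0,0,0,0,0,0]]]'
python3 wv.py w15 jar .5338 -.0122 .016 0;python3 wv.py w16 tin .5496 -.1145 .016 0;python3 plan.py .5338 -.0122 .0795 98.3
```

```text
clock: 36.53
tool_pos: [0.5241, 0.0386, 0.1657]
orientation: [-89.9, 0.0, 98.3]
force: [0.4, -0.3, 0.3]
opening: 0.0434
clock: 36.87
tool_pos: [0.5235, 0.0354, 0.1666]
orientation: [-89.9, 0.0, 98.2]
force: [-0.4, -0.1, -0.4]
opening: 0.0432
[(0.87, [225, 103, 64, 65])]
jar [ 0.5337 -0.0131  0.016  10.8255] 0.058
[(0.61, [216, 0, 74, 58])]
tin [ 0.5497 -0.1158  0.016   6.3593] 0.017
t 37.07 pos [0.5241 0.0355 0.1675] ori [-90.     0.    98.19] F [ 0.5  0.5 -1. ] open 0.0433 q [ 25.   9. -23.   0. -58. -17.]
now-axes cm [-4.86  8.8  -0.28] target-axes cm [-4.86  8.8  -0.27] turn [-0.   -0.11 -0.  ]
```

View pics/w15.png

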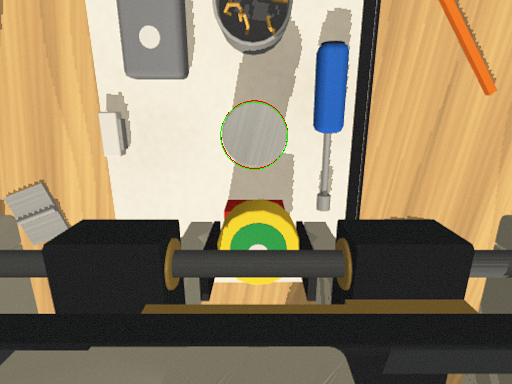

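```bash
python3 wv.py w17 nutdriver .4632 -.022 .016 98.2; python3 plan.py .5337 -.0126 .0786 98.3; python3 -m pendant '[[[-1.5,0,-0.1,0,0,0,0],[-2,0,-0.2,0,0,0,0],[-1.4,0,0,0,0,0,0],[0,2,0,0,0,0,0],[0,2,0,0,0,0,0],[0,1.5,0,0,0,0,0],[0,1,0,0,0,0,0],[0,0.8,0,0,0,0,0],[0,0.5,0,0,0,0,0],[0,0,0,0,0,0,0],[0,0,0,0,0,0,0],[0,0,0,0,0,0,0]]]'
python3 plan.py .5337 -.0126 .0786 98.3
```

```text
[(0.76, [313, 42, 34, 168])]
nutdriver [ 4.62900e-01 -2.15000e-02  1.60000e-02  9.89016e+01] 0.173
t 37.17 pos [0.5242 0.0358 0.1675] ori [-90.01  -0.    98.21] F [-0.9  0.7 -0.2] open 0.0433 q [ 25.   9. -23.  -0. -58. -17.]
now-axes cm [-4.92  8.89 -0.25] target-axes cm [-4.92  8.89 -0.25] turn [ 0.01 -0.09  0.  ]
clock: 38.17
tool_pos: [0.5348, -0.0116, 0.0902]
orientation: [-90.1, -0.0, 98.3]
force: [-0.5, 0.5, 0.5]
opening: 0.0435
t 38.17 pos [ 0.5348 -0.0116  0.0902] ori [-90.07  -0.    98.27] F [-0.5  0.5  0.5] open 0.0435 q [ 20.  15. -27.   0. -48. -12.]
now-axes cm [-0.08  1.16  0.13] target-axes cm [-0.08  1.16  0.13] turn [ 0.07 -0.03  0.  ]
```

```bash
python3 -m pendant '[[[-0.08,0.4,0.08,0,0,0,0],[0,0.3,0,0,0,0,0],[0,0.2,0,0,0,0,0],[0,0.1,0,0,0,0,0],[0,0.05,0,0,0,0,0],[0,0,0,0,0,0,0],[0,0,0,0,0,0,0],[0,0,0,0,0,0,0]]]'
python3 plan.py .5337 -.0126 .0786 98.3;python3 look.py scene s18 190 130 330 235
```

```text
clock: 38.83
tool_pos: [0.5337, -0.0127, 0.079]
orientation: [-90.0, 0.0, 98.3]
force: [-0.4, 0.2, -0.3]
opening: 0.0432
t 38.83 pos [ 0.5337 -0.0127  0.079 ] ori [-90.01   0.    98.26] F [-0.4  0.2 -0.3] open 0.0432 q [ 20.  16. -28.   0. -46. -11.]
now-axes cm [ 0.01  0.04 -0.  ] target-axes cm [ 0.01  0.04 -0.  ] turn [ 0.01 -0.04 -0.  ]
```

View pics/s18.png

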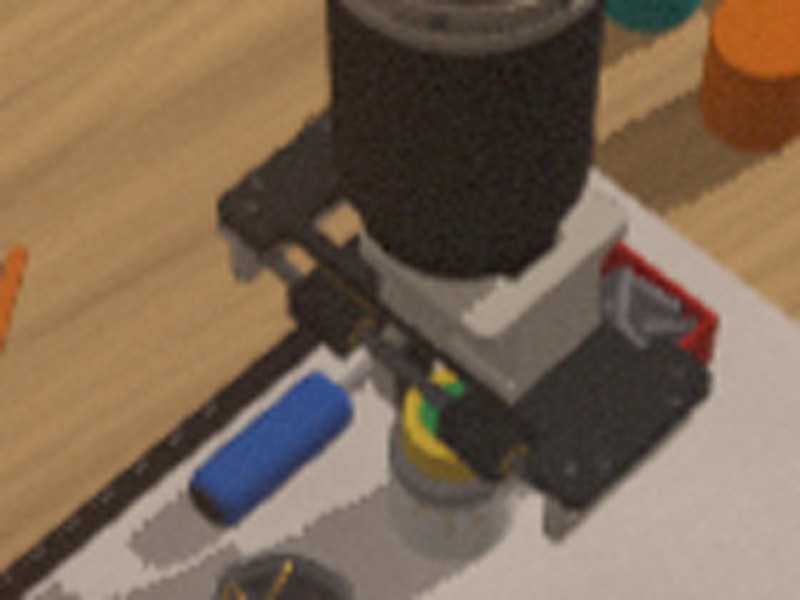

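```bash
python3 -m pendant '[[[0,0.04,0,0,0,0,0],[0,0,0,0,0,0,0],[0,0,0,0,0,0,0]]]'; python3 -m pendant '[[[0,0.03,0,0,0,0,0],[0,0,0,0,0,0,0],[0,0,0,0,0,0,0]]]'
```

```text
clock: 39.13
tool_pos: [0.5337, -0.0127, 0.0786]
orientation: [-90.0, -0.0, 98.3]
force: [-0.1, -0.1, 0.7]
opening: 0.0432
clock: 39.38
tool_pos: [0.5337, -0.0127, 0.0786]
orientation: [-90.0, 0.0, 98.3]
force: [-1.7, 0.0, 5.5]
opening: 0.0434
```

Contact made, so I release gently and rise.

```bash
python3 -m pendant '[[[0,0,0,0,0,0,0.51],[0,0,0,0,0,0,0.54],[0,0,0,0,0,0,0.57],[0,0,0,0,0,0,0.6],[0,0,0,0,0,0,0.6],[0,0,0,0,0,0,0.6],[0,-0.3,0,0,0,0,0.6],[0,-0.7,0,0,0,0,0.6],[0,-1.5,0,0,0,0,0.6],[0,-2.5,0,0,0,0,0.6],[0,-3,0,0,0,0,0.6],[0,-2,0,0,0,0,0.6]]]'
python3 -m pendant '[[[2.5,0,-0.4,0,0,0,0.6],[2.5,0,-0.4,0,0,0,0.6],[1,0,0,0,0,0,0.6],[0,0,0,0,0,0,0.6],[0,0,0,0,0,0,0.6],[0,0,0,0,0,0,0.6],[0,0,0,0,0,0,0.6]]]'
python3 wv.py w19 level .5337 -.0127 .076 0; python3 wv.py w20 jar .5337 -.0127 .016 0; python3 plan.py .4 .4 .2 98.2
```

```text
clock: 40.38
tool_pos: [0.5343, -0.0127, 0.1815]
orientation: [-90.1, 0.0, 98.3]
force: [0.7, 0.3, 0.4]
opening: 0.0526
clock: 40.97
tool_pos: [0.5327, 0.0471, 0.1782]
orientation: [-90.0, 0.0, 98.2]
force: [0.6, 0.2, 0.3]
opening: 0.0524
[(0.83, [238, 91, 56, 59])]
level [ 0.5339 -0.013   0.076   2.7942] 0.036
[(0.62, [237, 90, 64, 63])]
jar [ 0.5335 -0.0126  0.016   4.6732] 3.071
t 41.17 pos [0.5329 0.0473 0.1782] ori [-8.999e+01  1.000e-02  9.821e+01] F [-0.7 -0.8  0.1] open 0.0526 q [ 26.  10. -21.   0. -59. -18.]
now-axes cm [36.81 -2.18  8.12] target-axes cm [36.81 -2.18  8.12] turn [-0.01  0.01 -0.01]
```

View pics/w19.png

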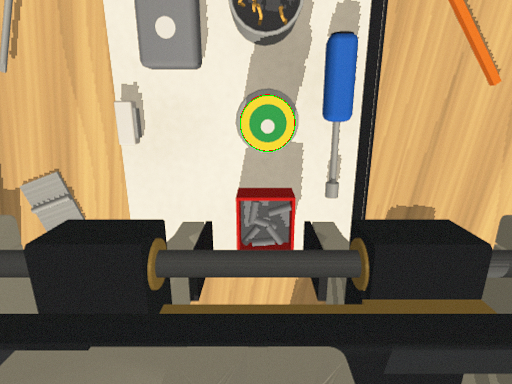

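The level sits centred on the lid at wrist(267,123), fit (0.534,-0.013) against the jar at (0.5337,-0.0127). I clear the arm and make a final check.

```bash
python3 -m pendant '[[[2.5,-0.5,0.5,0,0,0,0.6],[2.5,-0.5,0.5,0,0,0,0.6],[2.5,-0.5,0.5,0,0,0,0.6],[2.5,-0.5,0.5,0,0,0,0.6],[2.5,0,0.5,0,0,0,0.6],[2.5,0,0.5,0,0,0,0.6],[2.5,0,0.5,0,0,0,0.6],[2.5,0,0.5,0,0,0,0.6],[2.5,0,0.5,0,0,0,0.6],[2.5,0,0.5,0,0,0,0.6],[2.5,0,0.5,0,0,0,0.6],[2.5,0,0.5,0,0,0,0.6]]]'
python3 -m pendant '[[[0,0,0,0,0,0,0.6],[0,0,0,0,0,0,0.6],[0,0,0,0,0,0,0.6]]]'
for a in "tin .55 -.1155 .016 0" "plugbox .518 .09 .016 8.2 1" "level .5337 -.0127 .076 0" "studfinder .638 -.103 .016 98.2 1" "nutdriver .463 -.0215 .016 98.5 1"; do echo $a; python3 sf.py $a; done
python3 look.py scene s20 170 100 400 310;python3 look.py top t20 170 70 370 220
```

```text
clock: 42.17
tool_pos: [0.43, 0.337, 0.1983]
orientation: [-90.0, 0.0, 98.2]
force: [0.5, -0.8, 0.0]
opening: 0.0526
clock: 42.42
tool_pos: [0.4304, 0.3358, 0.198]
orientation: [-90.0, 0.0, 98.3]
force: [0.3, 0.1, 0.1]
opening: 0.0526
tin .55 -.1155 .016 0
scene [ 0.55   -0.1176  0.016   6.3401] 0.069
top [ 0.5491 -0.1146  0.016   6.3929] 0.073
both [ 0.549  -0.1158  0.0119 11.663 ] 0.141
plugbox .518 .09 .016 8.2 1
scene [0.5189 0.0872 0.016  9.4551] 0.136
top [0.5179 0.0907 0.016  7.9021] 0.054
both [5.1820e-01 9.1600e-02 7.8000e-03 9.1893e+00] 0.172
level .5337 -.0127 .076 0
scene [ 0.5345 -0.0156  0.076   7.2928] 0.049
top [ 0.5329 -0.0121  0.076   5.5088] 0.124
both [ 0.5331 -0.0136  0.0716 11.5228] 0.195
studfinder .638 -.103 .016 98.2 1
scene none
top [ 6.373000e-01 -1.020000e-01  1.600000e-02  1.000333e+02] 0.121
nutdriver .463 -.0215 .016 98.5 1
scene [ 4.63800e-01 -2.31000e-02  1.60000e-02  9.84389e+01] 0.302
top [ 4.61800e-01 -2.12000e-02  1.60000e-02  9.78922e+01] 0.185
both [ 4.62100e-01 -2.22000e-02  1.30000e-02  9.82277e+01] 0.49
```

View pics/s20.png

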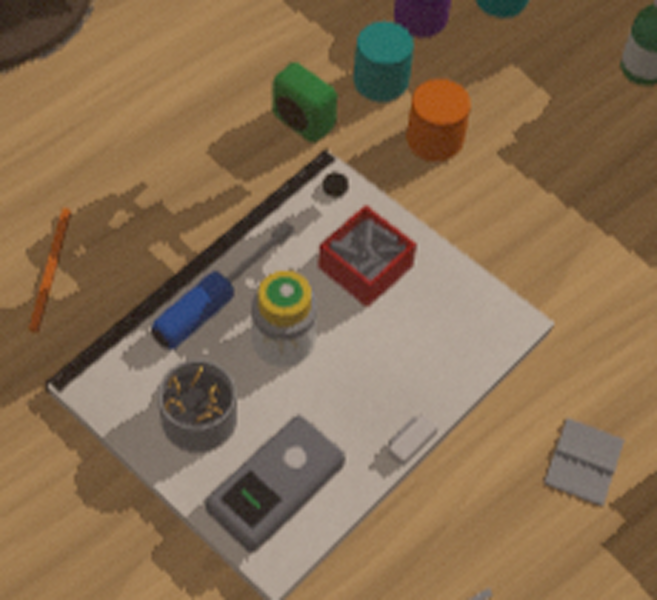

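View pics/t20.png

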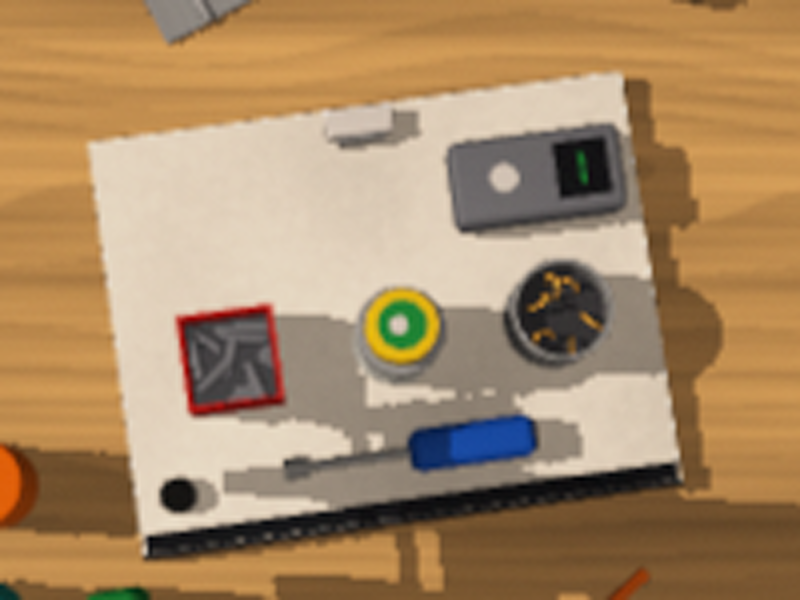

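Everything stands as asked, the tin and box are unmoved within measurement, and the arm is clear. I hand the job in.

```bash
python3 -c "
from plant import ctrl
print(ctrl.close_job())"
```

```text
the job is handed in; nothing more can be done
None
```

The board is laid out as asked and the job is handed in at about 44 s of the 133 s. I worked in the order given: stud finder, jar, nut driver, then the level on the lid. The gripper is open and the arm is clear of everything.

My last checks, from the fixed cameras and the wrist camera:

| Thing | What was measured |
|---|---|
| Stud finder | about 29 mm behind the tin, within about 2 mm sideways |
| Jar | at the midpoint between tin and plug box, within about 1 mm (fits varied by 1–3 mm) |
| Nut driver | about 30 mm clear of the jar, its middle within about 2 mm of the jar's, handle towards the tin |
| Level | centred on the lid within about 1 mm |
| Tin and plug box | same place as at the start, within 2–3 mm camera noise |

**Where checks disagreed or failed:**
- The scene camera alone put things up to about 3 mm off in y compared with the top and wrist cameras.
- The two-view fits put heights 3–8 mm too low. The pictures show everything standing flat, and I felt contact when setting down the jar, driver and level. The stud finder was let go about 1 mm above the board, without a contact check.
- The stud finder's angle came out between 97.7° and 100° from different views, against about 98.2° wanted. The most trusted view gave 98.5°.
- In the last scene picture its detector missed the stud finder, which is plainly visible there.

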